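# Build up a spindle sander and lock its guide bar

## Task

Build up the sander's spindle: the spacer tube first, then every sanding wheel that is laid out, then the washer, and the hexagonal nut on top, each slid right down onto the one below. Then push the guide bar flush against the rail along its whole length, still spanning both turnbuttons, and last of all turn both turnbuttons fully out over the bar so that it is locked in. Leave the oil bottle, the yellow cone and the brush where they are.

Things in the scene. Friction and masses are not known exactly. Their poses are not given: they have to be found in the camera images.
- spacer: spacer tube, a plain bright steel ring 36 mm across and 20 mm tall with a 20 mm bore, goes lowest on the spindle; origin at its centre, z along its bore, either end up
- wheel1: sanding wheel, a reddish-brown ring 54 mm across and 15 mm thick with a 20 mm bore; origin at its centre, z along its bore, either face up will do. One to three wheels are laid out (None: absent); they are all alike
- wheel2: sanding wheel, a reddish-brown ring 54 mm across and 15 mm thick with a 20 mm bore; origin at its centre, z along its bore, either face up will do. One to three wheels are laid out (None: absent); they are all alike
- wheel3: sanding wheel, a reddish-brown ring 54 mm across and 15 mm thick with a 20 mm bore; origin at its centre, z along its bore, either face up will do. One to three wheels are laid out (None: absent); they are all alike
- washer: clamping washer, a flat bright steel ring 42 mm across and 10 mm thick with a 20 mm bore; origin at its centre, z along its bore, either face up
- nut: hexagonal dark steel nut, 32 mm across flats, 22 mm tall, with a smooth hole 20 mm wide (no thread: it only slides on); origin at its centre, z along the hole, its own x axis square to one pair of flats (the other flats at 60 degree steps), either end up
- spindle_foot (a point): where the spindle stands on the grey sander plate (270 x 310 mm, its top 15 mm above the bench, a 45 mm high switch box against its +y edge), on the spindle's axis at the plate's top; the bright steel spindle is 16 mm thick and rises 83 mm above this point, its last 8 mm tapering to 8 mm; z up, x along the plate towards the rail, y along the rail. Seated alone on it all parts have 2 mm play all round. Parts slide down it freely of their own weight
- rail_face (a point): middle of the aluminium rail's face that looks to the spindle, at the plate's top; the rail runs 145 mm to either side along this point's y, is 22 mm high and 30 mm wide (towards +x); the face looks to -x. The spindle axis is 170 mm in front of it, at the same y
- bar: guide bar, bright steel, 260 mm long (its y axis), 24 mm wide (x) and 18 mm high, about 0.4 kg, lying loose on the plate between spindle and rail; origin at its centre (12 mm from the rail face when home); it slides on the plate when pushed
- button_left (a joint): left (+y) turnbutton: a flat steel blade turning about an upright pivot on top of the rail; 0 = blade along the rail pointing to the other button (open), grows as it swings out over the bar, stop at 1.62 rad (about square to the rail). Light, stiff by friction (about 1.5 N at the pin), stays where it is left. It passes 4 mm above the bar
- button_right (a joint): right (-y) turnbutton, the mirror image; same values
- button_left_pin (a point): middle of the upright black pin for fingers on the left blade, 36 mm from the pivot; pin 14 mm thick, 24 mm tall, from 12 mm below this point to 12 mm above, its top 52 mm above the plate; the point turns with the blade
- button_right_pin (a point): the same pin on the right blade
- button_left_pivot (a point): pivot of the left turnbutton, fixed on the rail, 75 mm to +y of the rail's middle, at the underside of the blade
- button_right_pivot (a point): pivot of the right turnbutton, 75 mm to -y
- oil: bystander: white oil bottle, 56 mm across, 130 mm tall, standing on the bench; origin at its foot
- thread: bystander: yellow cone, 60 mm across, 92 mm tall, standing on the bench; origin at its foot
- brush: bystander: hand brush lying on the bench; origin under its middle
There are look-alikes about, which are no part of the job. Leave any blue or purple look-alike of the wheel2 alone.

How it is judged (in metres and radians):
On the way, in this order (a step that is already met when the one before it is completed fails the run):
1. the spacer is seated at the foot of the spindle (horizontal distance between spacer and spindle_foot below 0.004 m and z of spacer in the frame of spindle_foot between 0.007 and 0.013 m and angle between the z axis of spacer and the z axis of spindle_foot, either way round below 0.08 rad), for 0.2 s.
2. every wheel present is on the spindle above the spacer (all of step 1 and horizontal distance between each of wheel1, wheel2, wheel3 and spindle_foot below 0.004 m and z of wheel1 in the frame of spindle_foot between 0.0245 and 0.0605 m and angle between the z axis of each of wheel1, wheel2, wheel3 and the z axis of spindle_foot, either way round below 0.08 rad and z of wheel2 in the frame of spindle_foot between 0.0245 and 0.0605 m and z of wheel3 in the frame of spindle_foot between 0.0245 and 0.0605 m), for 0.2 s.
3. the washer lies on the wheels (all of step 2 and horizontal distance between washer and spindle_foot below 0.004 m and z of washer in the frame of spindle_foot between 0.037 and 0.073 m and angle between the z axis of washer and the z axis of spindle_foot, either way round below 0.08 rad and (distance between washer and wheel1 below 0.0165 m or distance between washer and wheel2 below 0.0165 m or distance between washer and wheel3 below 0.0165 m)), for 0.2 s.
4. the nut is on the washer (all of step 3 and horizontal distance between nut and spindle_foot below 0.004 m and z of nut in the frame of spindle_foot between 0.052 and 0.09 m and angle between the z axis of nut and the z axis of spindle_foot, either way round below 0.08 rad and distance between nut and washer between 0.013 and 0.02 m), for 0.2 s.
5. the guide bar lies flush against the rail (x of bar in the frame of rail_face between -0.0155 and -0.01 m and angle between the y axis of bar and the y axis of rail_face, either way round below 0.025 rad and y of bar in the frame of rail_face between -0.045 and 0.045 m and z of bar in the frame of rail_face below 0.012 m), for 0.2 s.
6. both turnbuttons are turned out over the bar (all of step 5 and value of joint each of button_left, button_right above 1.35 rad), for 0.2 s.
At the end, for the whole second after the job is handed in: From the foot up: spacer, all wheels, washer, nut, each within 4 mm of the axis, level to 0.08 rad, on the one below to 3 mm; bar within 3.5 mm of the rail, parallel to 0.025 rad, within 45 mm of its middle lengthwise; both turnbuttons past 1.35 rad; all at rest (all of step 4 and all of step 6 and linear speed of each of spacer, wheel1, wheel2, wheel3, washer, nut, bar below 0.02 m/s); the robot touches nothing.
It fails at once if oil bottle disturbed (moved more than 40 mm) (distance of oil from where it was at the start of the episode above 0.04 m).
It fails at once if yellow cone disturbed (moved more than 40 mm) (distance of thread from where it was at the start of the episode above 0.04 m).
It fails at once if brush disturbed (moved more than 40 mm) (distance of brush from where it was at the start of the episode above 0.04 m).
Of wheel1, wheel2, wheel3 only 1 to 3 are there at a start; the rules pass over those that are not, and their reading is None.
At some moment in a run one of wheel1, wheel2, wheel3, washer, nut may be knocked a few centimetres aside while the robot is not near it.
Once in a run the grip may slacken for a moment while it holds something.
It also fails if it takes over 210 s, if anything falls off the work surface, if the arm or the gripper's body presses on something with over 40 N, if the wrist force passes 120 N, or if a joint passes its speed limit or range.

## Robot

A 6-joint arm with a two-finger parallel gripper is mounted at the origin on the work surface. World frame = base frame: x ahead of the robot, y to its left, z up, the work surface at z = 0. Lengths are in mm, angles in rad, forces in N, time in s.
With the tool pointing down it reaches from about 350 to 875 mm from the base axis. Payload 4.2 kg.
Tool frame: the origin (TCP) lies on the mounting face of the last link; the fingertips stand 173 mm ahead of it and the grasp point (between the pads) lies 155 mm ahead of it; z points along the fingers, y is the direction in which the jaws open and shut (so a half turn about z gives the same grasp; the last joint's range is limited). The gripper opens to 85 mm and grips with 20 to 120 N. Pads are 22 mm wide; open, the fingers measure 114 mm over their backs; the gripper's body (76 mm by 85 mm) begins 54 mm behind the grasp point. The pads swing forward as they close: fully open they stand 13 mm farther back than shut.
Start: joints at [1.57, 0.385, 0.008, 0, -1.194, -0.259], TCP at [160.523, 604.014, 404.712] pointing down, gripper open.
Joint ranges: [-3.14, 3.14], [-1.21, 2.06], [-1.07, 1.41], [-3.16, 2.05], [-2.99, -0.16], [-3.1, 3.1]. Speed limits (rad/s): [2.79, 2.79, 3.14, 3.14, 3.14, 3.14].

## Interface

Orientations are given as a unit quaternion [x, y, z, w].
In Python, from bench import arm gives the robot as it stands. The module is installed in compiled form; this text tells all that it offers.
- The arm moves only by the tool play_rows, never from a script. Its argument "moves" is a list of rows, each a list of 3 entries, a list of its own where there are three numbers: the shift along the world's x, y, z in units of 30 cm (1.0 is 30 cm), then the turn about the world's z in units of 30 degrees (1.0 is 30 degrees), then the gripper's target within -1 to 1 (shut at 1, half-way at 0, fully open at -1). In form: [[[x, y, z], turn, jaw], ...]. A call has 1 to 12 rows; each row is the pose to reach, as a shift and turn from the pose measured when the call began; what a row does not reach only later rows make up. A row lasts 1/8 s, in which the tool goes at most 62.5 mm and 10.7 degrees, less where a joint would pass 70% of its speed; a pose out of reach is approached as far as the arm can. A call with a number of a shift or a turn outside -1 to 1 is refused whole. A call with a gripper value outside its range is refused whole. The fingers move at their own pace and stop on an object; the grip force is fixed at half the most. Time passes only in rows, so rows that repeat a pose let the fingers close. It gives the time, the measured TCP pose, the force and the opening at its end, in the units of the state.
- arm.read_state(): the state, without advancing time (a new reading comes with each control period).
- arm.get_image(name): name is "scene" or "top" or "wrist"; returns a dict with "pixels" (384x512x3 uint8, red, green, blue), "vfov" (degrees; the focal length in pixels is half the picture's height over the tangent of half this angle, whatever the lens; pixels are square), "cx", "cy" (the principal point, pixels), "xyz" and "rotation" of the camera in the world. Camera axes: x right, y up, looking along -z (the intrinsics and any distortion apply to the point x, -y, -z); pixel columns grow to the right and rows downward; lengths in mm; the calibration is good to about 2 mm. The wrist camera is an equidistant fisheye: a pixel r from the principal point sees the ray r / f radians off the axis. A picture is of the moment at which its call begins. There is no depth.
- arm.job_done(): hands the job in, once; it reports no verdict.
Trained networks look in a picture, given as the dict that the camera call returned (one of the last four; its "shot" number tells which), for a name from the list of things; names that differ only in an ending like _2 or _b are one class to them, and where a whole thing is asked for, a point or a joint stands for the part that bears it (a point fixed in the world has none). Each returns a list of dicts, best first, with "conf" (0 to 1); they miss things now and then, are a little off and sometimes report something else, mostly with a low value. They report only what shows in the picture. A call takes as long as a camera call. They do not tell look-alikes from the thing itself.
- arm.look_for(name, picture): "centre" ([x, y, z] in mm, in world coordinates, good to about 4 mm: the middle of the surface that is visible of it).
The state is a dict: "clock": time; "joints": joint angles; "joint_vel": joint speeds; "joint_efforts": joint torques, N m; "position": TCP position; "ee_rot": TCP orientation; "contact_force": force on the tool from outside, world axes, zero at the start; "wrist_torque": the same for the moment, N m; "gripper_width": finger opening in mm.
Only numpy, scipy, OpenCV 4.12 (cv2) and the standard library are available. Lean on these libraries where they do the work, as an engineer would, in place of code of your own. Each camera call takes 0.05 s, during which the arm holds its last target.

## Working session

There is one attempt and no reset: what is moved stays moved. The work goes in short steps, Python scripts to look and compute and a tool call to move; the robot and the scene stay as the last step left them, time stands still between calls to the robot, and variables do not carry over. Pictures are saved under pics/ and viewed, and the job is handed in when it is done.

Besides the shell and the picture viewer there is one more tool, called after "Emit:" as name(argument=value, ...), one argument or row to a line, values as JSON. play_rows: Moves the arm, as the interface text tells. Shifts and turns lie within -1 to 1; 1 stands for 30 cm of shift or 30 degrees of turn. Its arguments: {"type":"object","properties":{"moves":{"type":"array"}},"required":["moves"]}

```bash
mkdir -p pics
cat > h.py <<'E'
import numpy as np, cv2
from bench import arm
def shot(n,fn=None):
    p=arm.get_image(n)
    if fn: cv2.imwrite('pics/'+fn+'.png',cv2.cvtColor(p['pixels'],cv2.COLOR_RGB2BGR))
    return p
def foc(p): return p['pixels'].shape[0]/2/np.tan(np.radians(p['vfov'])/2)
def ray(p,u,v,fish=False):
    f=foc(p); x=u-p['cx']; y=v-p['cy']
    if fish:
        r=np.hypot(x,y); t=r/f; s=np.sin(t)/r if r>1e-9 else 0
        d=np.array([x*s,-y*s,-np.cos(t)])
    else:
        d=np.array([x/f,-y/f,-1.])
    d=np.array(p['rotation']).reshape(3,3)@d
    return np.array(p['xyz']),d/np.linalg.norm(d)
def onz(p,u,v,z,fish=False):
    o,d=ray(p,u,v,fish); return o+d*(z-o[2])/d[2]
def proj(p,X,fish=False):
    R=np.array(p['rotation']).reshape(3,3); c=R.T@(np.array(X,float)-np.array(p['xyz'])); f=foc(p)
    x,y,z=c[0],-c[1],-c[2]
    if fish:
        r=np.hypot(x,y); t=np.arctan2(r,z); k=f*t/max(r,1e-9); return np.array([p['cx']+x*k,p['cy']+y*k])
    return np.array([p['cx']+f*x/z,p['cy']+f*y/z])
def tri(rays):
    A=np.zeros((3,3));b=np.zeros(3)
    for o,d in rays:
        M=np.eye(3)-np.outer(d,d);A+=M;b+=M@o
    return np.linalg.solve(A,b)
E
python3 - <<'E'
from h import *
for n in ['scene','top','wrist']:
    p=shot(n,n+'0'); print(n,p['vfov'],p['cx'],p['cy'],p['xyz'],np.array(p['rotation']).round(3).tolist(),[k for k in p])
    for t in ['spacer','wheel1','washer','nut','bar','button_left_pin','button_right_pin','oil','thread','brush','button_left']:
        try: r=arm.look_for(t,p)
        except Exception as e: r=[]; print(t,e)
        print(' ',t,[(np.round(q['centre']).tolist(),round(q['conf'],2)) for q in r])
print(arm.read_state())
E
```

```text
scene 45.02267051848291 249.34967141386596 199.1525646146135 [1489.93843692 -271.13809531  737.14776278] [0.383, 0.276, 0.498, 0.728] ['pixels', 'vfov', 'cx', 'cy', 'xyz', 'rotation', 'shot']
  spacer [([576.0, -145.0, 11.0], 0.56), ([463.0, -245.0, 14.0], 0.47)]
  wheel1 [([310.0, -294.0, 16.0], 0.79), ([447.0, -118.0, 11.0], 0.74), ([369.0, -200.0, 14.0], 0.72), ([350.0, 63.0, 14.0], 0.69), ([574.0, -148.0, 11.0], 0.54), ([356.0, -65.0, 9.0], 0.51)]
  washer [([573.0, -365.0, 6.0], 0.45)]
  nut [([553.0, -248.0, 18.0], 0.74), ([574.0, -362.0, 10.0], 0.49)]
  bar [([566.0, 124.0, 34.0], 0.62), ([590.0, 136.0, 17.0], 0.36)]
  button_left_pin [([650.0, 194.0, 45.0], 0.45)]
  button_right_pin [([647.0, 91.0, 42.0], 0.71)]
  oil [([756.0, -131.0, 69.0], 0.89), ([581.0, 139.0, 17.0], 0.32)]
  thread [([425.0, 490.0, 37.0], 0.9), ([643.0, 92.0, 44.0], 0.52), ([462.0, -244.0, 17.0], 0.42), ([755.0, -130.0, 70.0], 0.23)]
  brush [([689.0, -328.0, 18.0], 0.97)]
  button_left [([650.0, 199.0, 41.0], 0.67)]
top 49.59254996208557 252.79082956422982 197.59086299664656 [ 338.27324603   74.4218065
[... 1112 characters left out ...]
]
{'clock': 1.8, 'joints': array([ 1.56961319e+00,  3.84714860e-01,  7.89712874e-03,  1.70097656e-05,
       -1.19401124e+00, -2.58598877e-01]), 'joint_vel': array([ 0.00152086,  0.00209191, -0.00136895,  0.0001217 ,  0.00085991,
        0.00090041]), 'joint_efforts': array([-1.95810876e-04, -3.92078269e+01,  1.88617015e+01,  4.19069052e+00,
       -3.91370404e-04, -7.98418142e-06]), 'position': array([160.51671419, 604.01815361, 404.70449928]), 'ee_rot': array([ 9.91576422e-01, -1.29522965e-01,  9.93786745e-06,  1.51725020e-05]), 'contact_force': array([-0.48458671, -0.4864706 ,  0.86481406]), 'wrist_torque': array([-0.03698866, -0.01358917,  0.00714883]), 'gripper_width': 85.3733875061809}
```

```bash
sed -i 's/^import numpy as np, cv2/import numpy as np, cv2\nfrom scipy.spatial.transform import Rotation as Ro/; s/np.array(p\[.rotation.\]).reshape(3,3)/Ro.from_quat(p["rotation"]).as_matrix()/' h.py
python3 - <<'E'
import cv2
for n in ['scene0','top0']:
    i=cv2.imread(f'pics/{n}.png'); cv2.imwrite(f'pics/{n}b.png',cv2.resize(i,(800,600),interpolation=cv2.INTER_CUBIC))
E
```

```text
(no output)
```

View pics/scene0b.png

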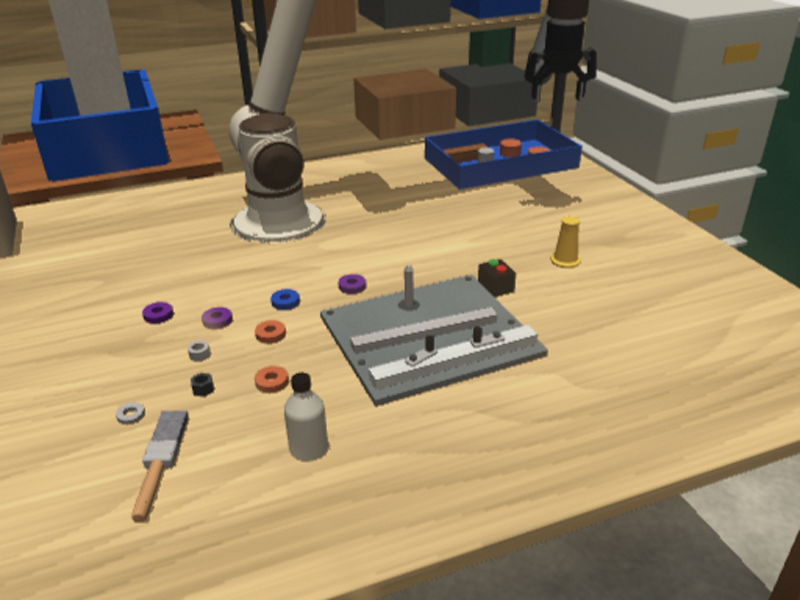

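View pics/top0b.png

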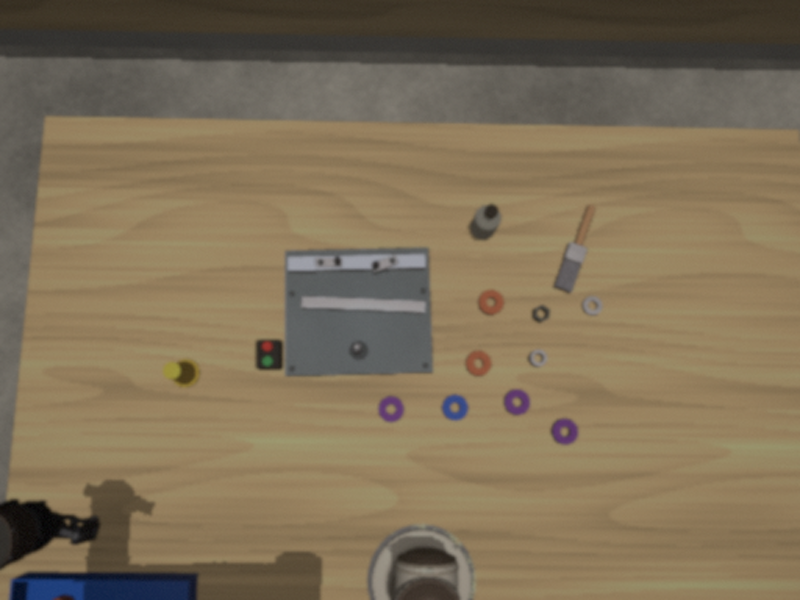

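View pics/wrist0.png

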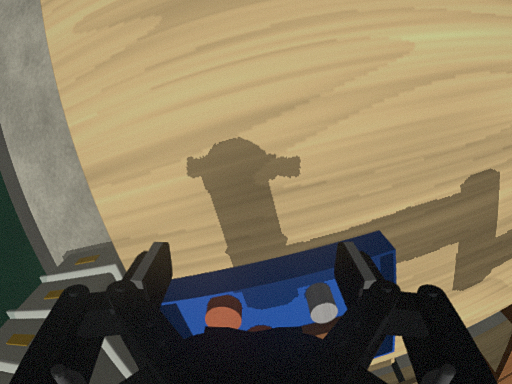

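Run:
```python
import cv2,numpy as np
i=cv2.imread('pics/scene0.png')
a=cv2.resize(i[165:280,65:265],(800,460),interpolation=cv2.INTER_CUBIC); cv2.imwrite('pics/c1.png',a)
a=cv2.resize(i[150:265,200:360],(800,575),interpolation=cv2.INTER_CUBIC); cv2.imwrite('pics/c2.png',a)
i=cv2.imread('pics/top0.png')
a=cv2.resize(i[120:290,170:400],(796,588),interpolation=cv2.INTER_CUBIC); cv2.imwrite('pics/c3.png',a)
```

```text
(no output)
```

View pics/c1.png

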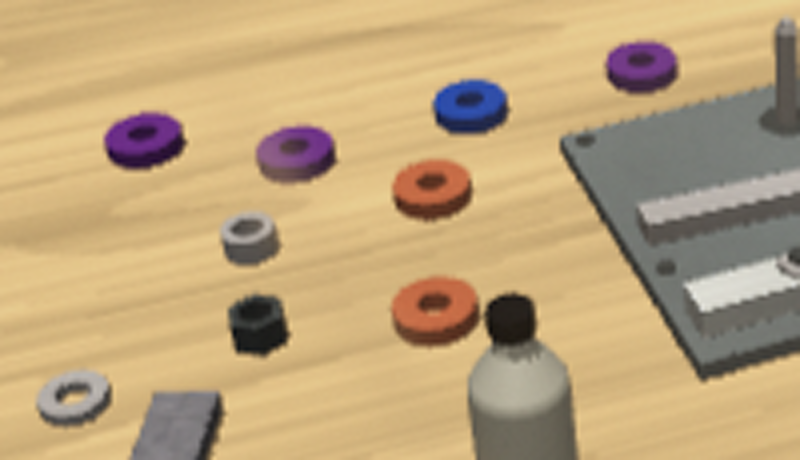

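View pics/c2.png

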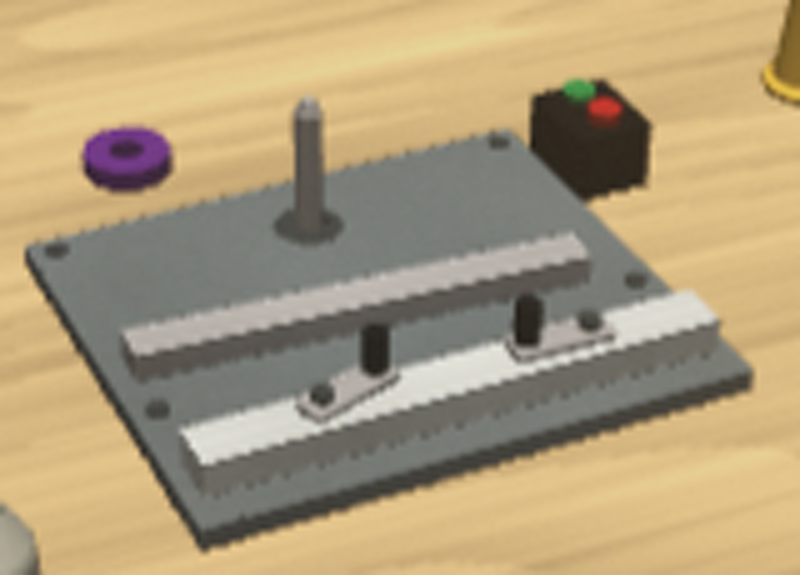

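View pics/c3.png

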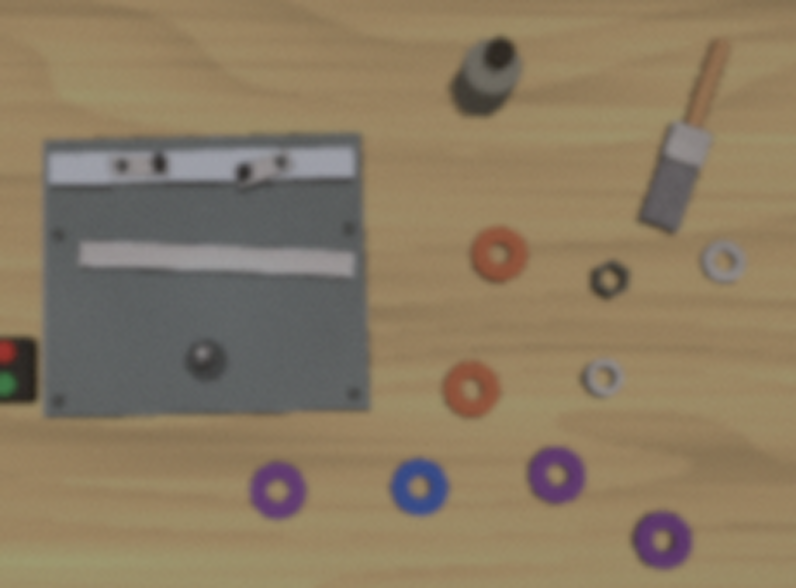

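Run:
```python
from h import *
s=shot('scene');t=shot('top')
c1=lambda u,v:((u+.5)/4-.5+65,(v+.5)/4-.5+165)
c2=lambda u,v:((u+.5)/5-.5+200,(v+.5)/5-.5+150)
c3=lambda u,v:((u+.5)/3.461-.5+170,(v+.5)/3.461-.5+120)
L={'wheelA':(c1(432,183),c3(471,389)),'wheelB':(c1(435,306),c3(499,254)),'spacer':(c1(250,225),c3(603,377)),
'nut':(c1(258,308),c3(610,279)),'washer':(c1(75,395),c3(723,261)),
'tip':(c2(308,100),c3(203,351)),'foot':(c2(308,228),c3(206,360)),
'barR':(c2(123,328),c3(356,262)),'barL':(c2(577,235),c3(80,241)),
'pinRtop':(c2(376,328),c3(244,173)),'pinLtop':(c2(528,298),c3(159,164)),
'pivR':(c2(321,393),c3(282,162)),'pivL':(c2(591,320),c3(121,165)),
'plRn':(c2(203,545),c3(359,134)),'plRf':(c2(28,255),c3(368,409)),'plLf':(c2(515,131),c3(46,415)),'plLn':(c2(750,378),c3(45,141)),
'railRtop':(c2(182,435),c3(356,181)),'railLtop':(c2(692,293),c3(49,184))}
for k,(a,b) in L.items():
    X=tri([ray(s,*a),ray(t,*b)]); print(k,X.round(1),(proj(s,X)-a).round(1),(proj(t,X)-b).round(1))
```

```text
wheelA [ 438.4 -117.4   12.3] [-0.5 -0. ] [-0.4 -0.1]
wheelB [ 569.2 -145.5   10.8] [-0.6  0. ] [-0.5 -0.1]
spacer [ 450.7 -241.6   19.6] [-0.6 -0. ] [-0.5 -0.1]
nut [ 544.4 -249.7   22.2] [-0.6 -0. ] [-0.5 -0.1]
washer [ 565.8 -363.6    6.6] [-0.8 -0. ] [-0.5 -0.1]
tip [463.3 134.1  98.2] [-0.6  0.1] [-0.5 -0.2]
foot [462.8 134.3  13.8] [-0.3  0. ] [-0.3 -0.1]
barR [554.5  -5.4  42.7] [-0.6  0. ] [-0.5 -0.1]
barL [569.5 251.   45.2] [ 0.6 -0.1] [0.4 0.2]
pinRtop [633.6 101.3  66.2] [-0.9  0.1] [-0.6 -0.2]
pinLtop [640.9 180.7  67.8] [-1.   0.1] [-0.7 -0.3]
pivR [649.1  65.7  46.9] [-0.8  0.1] [-0.6 -0.2]
pivL [643.9 217.3  46.5] [-0.5  0.1] [-0.4 -0.2]
plRn [687.8 -10.4   5. ] [-0.6  0. ] [-0.4 -0.1]
plRf [418.7 -19.7   7.2] [-0.5  0. ] [-0.4 -0.1]
plLf [410.3 287.   13.6] [-1.4  0.2] [-1.2 -0.5]
plLn [675.3 295.7   9.2] [-0.5  0.1] [-0.3 -0.2]
railRtop [635.4  -4.   31.4] [-1.5  0.1] [-1.  -0.3]
railLtop [627.2 286.4  34.3] [-0.5  0.1] [-0.4 -0.2]
```

Emit:
play_rows(
  moves=[
    [[1, -1, 0], 0.496, -1],
    [[1, -1, 0], 0.496, -1],
    [[1, -1, 0], 0.496, -1],
    [[1, -1, 0], 0.496, -1],
    [[1, -1, 0], 0.496, -1],
    [[1, -1, 0], 0.496, -1],
    [[1, -1, 0], 0.496, -1],
    [[1, -1, 0], 0.496, -1],
  ],
)

```text
clock: 2.9
position: [462.3, 301.7, 404.6]
ee_rot: [1.0, -0.003, 0.0, 0.0]
contact_force: [-0.4, -0.0, -0.9]
gripper_width: 85.2
```

Emit:
play_rows(
  moves=[
    [[0, -1, -0.2], 0, -1],
    [[0, -1, -0.2], 0, -1],
    [[0, -1, -0.2], 0, -1],
    [[0, -1, -0.2], 0, -1],
    [[0, -1, -0.2], 0, -1],
    [[0, -1, -0.2], 0, -1],
    [[0, -1, -0.2], 0, -1],
    [[0, -1, -0.2], 0, -1],
  ],
)

```text
clock: 3.9
position: [462.6, 3.0, 345.1]
ee_rot: [1.0, -0.001, 0.001, -0.0]
contact_force: [0.7, -0.6, 0.7]
gripper_width: 85.0
```

Emit:
play_rows(
  moves=[
    [[0, -0.75, 0], 0, -1],
    [[0, -0.75, 0], 0, -1],
    [[0, -0.75, 0], 0, -1],
    [[0, -0.75, 0], 0, -1],
    [[0, -0.75, 0], 0, -1],
    [[0, -0.75, 0], 0, -1],
  ],
)

```text
clock: 4.65
position: [463.0, -221.0, 345.0]
ee_rot: [1.0, -0.001, 0.001, -0.0]
contact_force: [-0.5, 0.4, -0.8]
gripper_width: 85.3
```

Run:
```python
from h import *
w=shot('wrist','w1'); print(w['xyz'],w['rotation'],arm.read_state()['position'])
for k,X in dict(spacer=(450.7,-241.6,20),nut=(544,-249.7,22),washer=(566,-363,10),A=(438,-117,15),B=(569,-145.5,15)).items(): print(k,proj(w,X,True).round(1))
```

```text
[ 542.8297492  -220.82338253  314.03724677] [ 0.10973589 -0.11020386  0.69938301 -0.69762207] [ 462.97341891 -220.72383771  345.10601987]
spacer [273.2 186.1]
nut [282.7  94.9]
washer [385.8  80.5]
A [159.  196.1]
B [177.8  72.6]
```

View pics/w1.png

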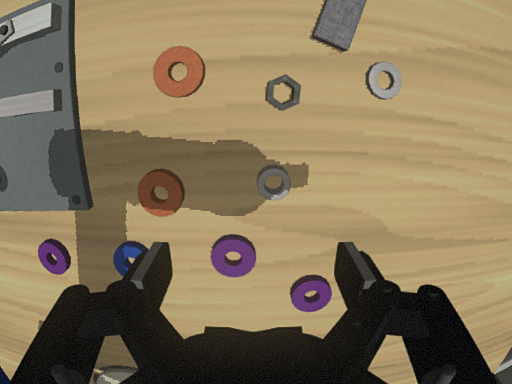

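Run:
```python
from h import *
i=cv2.imread('pics/w1.png')
cv2.imwrite('pics/w1c.png',cv2.resize(i[30:230,130:420],(800,552),interpolation=cv2.INTER_CUBIC))
```

```text
(no output)
```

View pics/w1c.png

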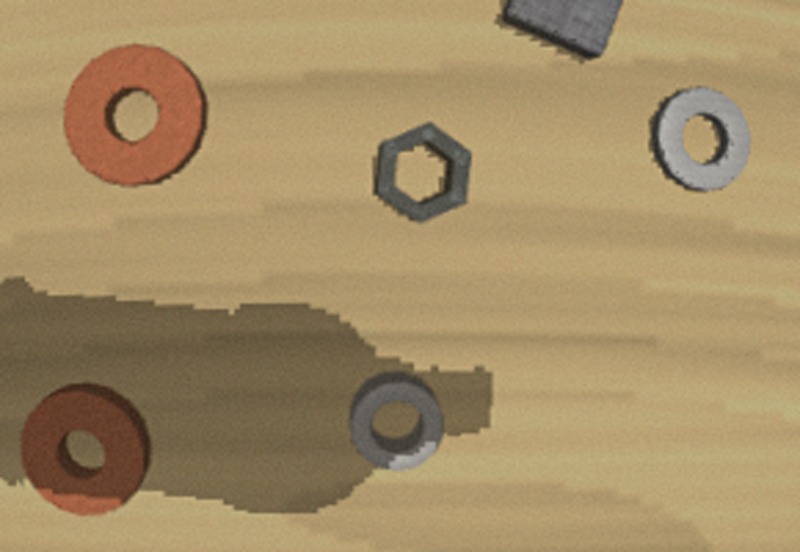

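Run:
```python
from h import *
s=shot('scene');t=shot('top');w=shot('wrist')
c1=lambda u,v:((u+.5)/4-.5+65,(v+.5)/4-.5+165)
c3=lambda u,v:((u+.5)/3.461-.5+170,(v+.5)/3.461-.5+120)
cw=lambda u,v:((u+.5)/2.759-.5+130,(v+.5)/2.759-.5+30)
L={'A':(c1(432,183),c3(471,389),cw(83,451),15),'B':(c1(435,306),c3(499,254),cw(134,115),15),'spacer':(c1(250,225),c3(603,377),cw(397,424),20),
'nut':(c1(258,308),c3(610,279),cw(424,173),22),'washer':(c1(75,395),c3(723,261),cw(703,139),10)}
for k,(a,b,c,z) in L.items():
    print(k,tri([ray(s,*a),ray(t,*b),ray(w,*c,True)]).round(1),onz(w,*c,z,True).round(1), onz(s,*a,z).round(1),onz(t,*b,z).round(1))
```

```text
A [ 439.2 -117.3   12.4] [ 441.3 -117.9   15. ] [ 442.9 -116.8   15. ] [ 438.  -118.3   15. ]
B [ 569.8 -145.3   11.4] [ 570.1 -145.6   15. ] [ 575.1 -144.8   15. ] [ 568.2 -146.4   15. ]
spacer [ 451.9 -241.7   19.6] [ 453.6 -241.7   20. ] [ 452.1 -240.2   20. ] [ 450.5 -243.    20. ]
nut [ 545.4 -249.8   22.7] [ 546.5 -250.    22. ] [ 544.8 -248.3   22. ] [ 544.2 -251.4   22. ]
washer [ 566.2 -363.3    6.6] [ 566.5 -361.2   10. ] [ 571.  -361.4   10. ] [ 565.1 -364.4   10. ]
```

Emit:
play_rows(
  moves=[
    [[-0.033, -0.07, -0.3], 0, -1],
    [[-0.033, -0.07, -0.4], 0, -1],
    [[-0.033, -0.07, -0.563], 0, -1],
    [[-0.033, -0.07, -0.563], 0, -1],
    [[-0.033, -0.07, -0.563], 0, 1],
    [[-0.033, -0.07, -0.563], 0, 1],
    [[-0.033, -0.07, -0.563], 0, 1],
    [[-0.033, -0.07, -0.563], 0, 1],
    [[-0.033, -0.07, -0.563], 0, 1],
    [[-0.033, -0.07, -0.563], 0, 1],
  ],
)

```text
clock: 6.1
position: [453.7, -241.8, 178.8]
ee_rot: [1.0, 0.0, 0.003, 0.0]
contact_force: [-1.2, 2.6, 8.7]
gripper_width: 33.7
```

Run:
```python
from h import *
w=shot('wrist','w2')
```

```text
(no output)
```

View pics/w2.png

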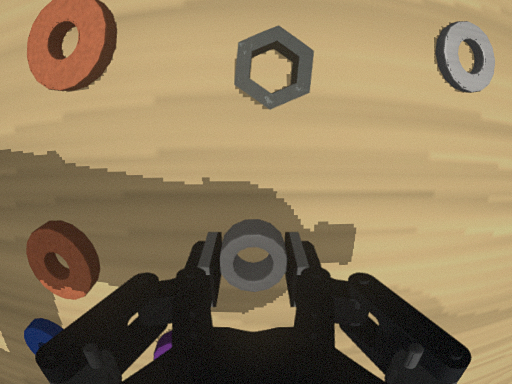

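Emit:
play_rows(
  moves=[
    [[0, 0, 0.2], 0, 1],
    [[0, 0, 0.45], 0, 1],
    [[0, 0.2, 0.5], 0, 1],
    [[0.03, 0.4, 0.5], 0, 1],
    [[0.03, 0.6, 0.5], 0, 1],
    [[0.03, 0.8, 0.5], 0, 1],
    [[0.03, 0.95, 0.5], 0, 1],
    [[0.03, 0.95, 0.5], 0, 1],
    [[0.03, 0.95, 0.5], 0, 1],
  ],
)

```text
clock: 7.28
position: [462.3, 43.0, 329.3]
ee_rot: [1.0, 0.0, 0.003, 0.0]
contact_force: [-0.2, -0.0, -0.2]
gripper_width: 33.7
```

Run:
```python
from h import *
w=shot('wrist','w3');s=shot('scene','s3')
for p in [(463.3,134.2,98),(463.3,134.2,15)]: print(proj(w,p,True),proj(s,p))
i=cv2.imread('pics/s3.png');cv2.imwrite('pics/s3c.png',cv2.resize(i[100:265,200:400],(800,660))[:600])
```

```text
[134.09205384 207.7673799 ] [260.6860665  169.69529234]
[163.7137626  178.39730406] [260.87896092 194.98142761]
```

View pics/w3.png

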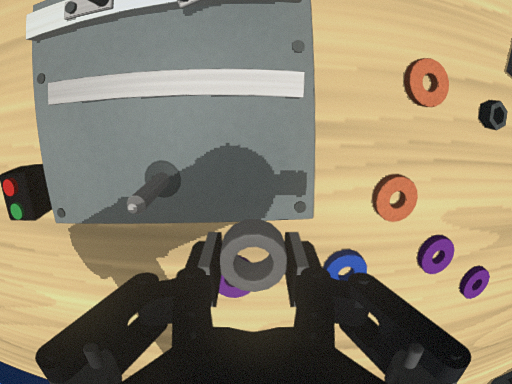

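View pics/s3c.png

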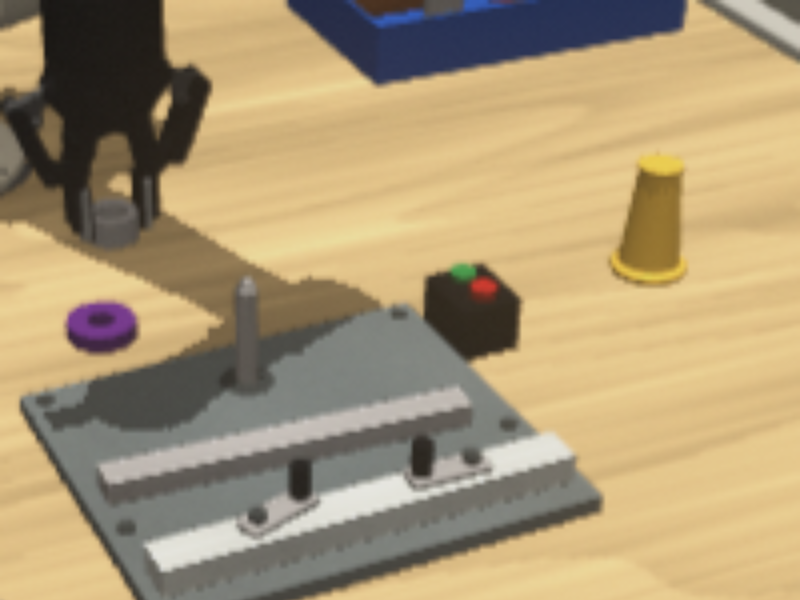

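Run:
```python
from h import *
w=shot('wrist');st=arm.read_state();P=st['position'];print(P)
print(onz(w,134,204.5,97,True), onz(w,163,177,15,True))
print(proj(w,P-[0,0,158.8],True))
i=cv2.cvtColor(w['pixels'],cv2.COLOR_RGB2BGR)
for a in np.linspace(0,2*np.pi,60):
  for r in (18,10):
    q=proj(w,P+[r*np.cos(a),r*np.sin(a),-158.8],True); cv2.circle(i,tuple(int(x) for x in q),0,(0,255,0),-1)
cv2.imwrite('pics/w3c.png',cv2.resize(i[160:310,100:320],(800,545),interpolation=cv2.INTER_NEAREST))
```

```text
[462.52783722  42.17428025 328.97938018]
[465.93487881 133.40294454  97.        ] [465.06791179 133.91992901  15.        ]
[253.49797095 262.85964738]
```

View pics/w3c.png

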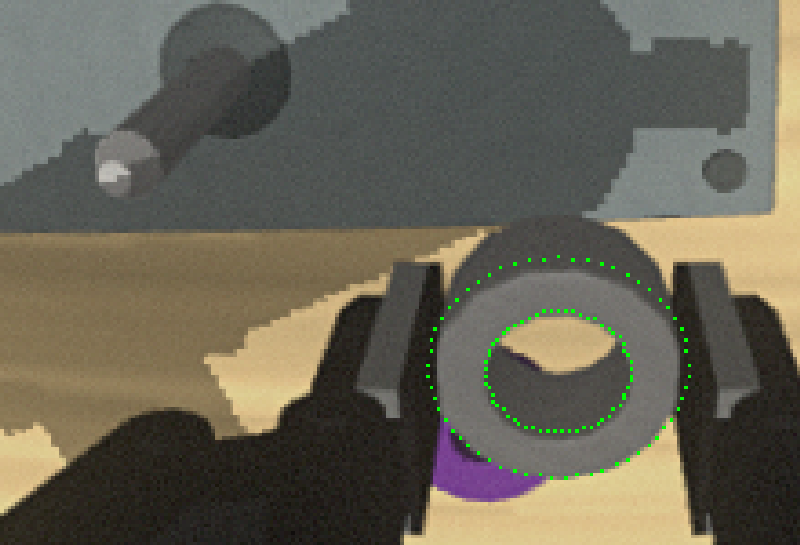

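Run:
```python
from h import *
w=shot('wrist');st=arm.read_state();P=st['position']
from scipy.optimize import least_squares
s=800/220
# outer rim extents of top face in crop: left 438, right 682, bottom 479 ; inner: left 487,right 634, bottom 437, top 310
obs=[(438,0,18,'min'),(682,0,18,'max'),(479,1,18,'max'),(487,0,10,'min'),(633,0,10,'max'),(310,1,10,'min'),(272,1,18,'min')]
A=np.linspace(0,2*np.pi,180)
def f(v):
    o=[]
    Q={r:np.array([(proj(w,P+[v[0]+r*np.cos(a),v[1]+r*np.sin(a),v[2]],True)-[100,160]+.5)*s for a in A]) for r in (18,10)}
    for val,ax,r,m in obs: o.append(getattr(Q[r][:,ax],m)()-val)
    return o
r=least_squares(f,[0,0,-160],diff_step=1e-3);print(r.x,np.round(r.fun,1))
```

```text
[-3.65306567e+00 -1.09450279e-01 -1.64112752e+02] [-2.5  2.5 -2.6  3.7 -3.7  7.7 -5.2]
```

Emit:
play_rows(
  moves=[
    [[0.012, 0.15, 0], 0, 1],
    [[0.012, 0.306, 0], 0, 1],
    [[0.012, 0.306, -0.1], 0, 1],
    [[0.012, 0.306, -0.1], 0, 1],
    [[0.012, 0.306, -0.1], 0, 1],
  ],
)

```text
clock: 8.1
position: [466.6, 133.3, 299.6]
ee_rot: [1.0, -0.001, 0.003, 0.0]
contact_force: [-0.0, 0.8, -0.4]
gripper_width: 33.5
```

Run:
```python
from h import *
w=shot('wrist','w4');s=shot('scene','s4');t=shot('top','t4')
print(arm.read_state()['position'])
i=cv2.imread('pics/s4.png')[110:210,210:310];j=cv2.imread('pics/w4.png')[180:320,180:320];k=cv2.imread('pics/t4.png')[180:260,190:270]
cv2.imwrite('pics/m4.png',cv2.hconcat([cv2.resize(x,(400,400)) for x in (i,j)]))
```

```text
[466.57170065 133.48926239 299.95599596]
```

View pics/m4.png

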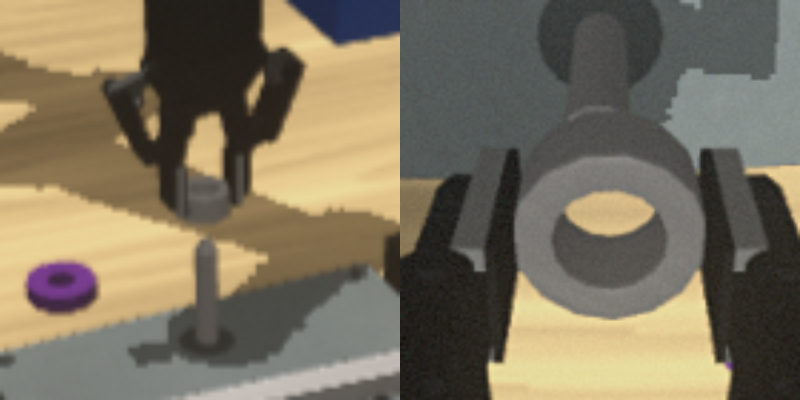

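Run:
```python
from h import *
w=shot('wrist');s=shot('scene');P=arm.read_state()['position'];print(P)
a=(207/4-.4+210,187/4-.4+110);b=(209/2.857+179.6,238/2.857+179.6)
print(tri([ray(s,*a),ray(w,*b,True)])-P)
print(onz(w,200/2.857+179.6,35/2.857+179.6,15,True))
for n,q in (('tipscene',(206/4-.4+210,240/4-.4+110)),): print(onz(s,*q,98))
```

```text
[466.39603551 133.62906452 299.69878482]
[   1.271129      0.61633594 -157.84520864]
[463.19824886 136.78853652  15.        ]
[463.25266806 135.44319391  98.        ]
```

Emit:
play_rows(
  moves=[
    [[-0.005, 0.005, -0.03], 0, 1],
    [[-0.005, 0.005, -0.06], 0, 1],
    [[-0.005, 0.005, -0.09], 0, 1],
    [[-0.005, 0.005, -0.13], 0, 1],
    [[-0.005, 0.005, -0.17], 0, 1],
    [[-0.005, 0.005, -0.17], 0, 1],
  ],
)

```text
clock: 9.1
position: [464.6, 134.9, 247.4]
ee_rot: [1.0, -0.001, 0.002, 0.001]
contact_force: [-0.1, -0.4, -0.7]
gripper_width: 33.5
```

Run:
```python
from h import *
w=shot('wrist','w5');s=shot('scene','s5')
print(arm.read_state()['position'],arm.read_state()['contact_force'])
i=cv2.imread('pics/s5.png')[110:210,210:310];j=cv2.imread('pics/w5.png')[180:320,180:320]
cv2.imwrite('pics/m5.png',cv2.hconcat([cv2.resize(x,(400,400)) for x in (i,j)]))
```

```text
[465.0669632  135.21645101 248.59356506] [ 0.1937898   0.34442161 -1.45629417]
```

View pics/m5.png

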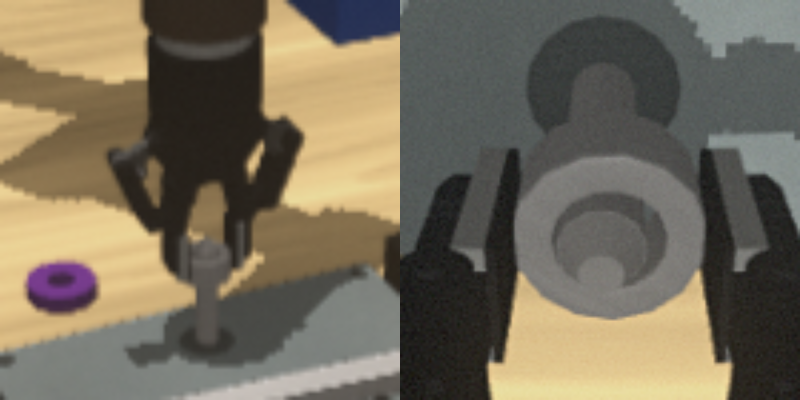

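Emit:
play_rows(
  moves=[
    [[-0.005, 0.003, -0.04], 0, 1],
    [[-0.005, 0.003, -0.08], 0, 1],
    [[-0.005, 0.003, -0.1], 0, 1],
    [[-0.005, 0.003, -0.1], 0, 1],
  ],
)

```text
clock: 9.7
position: [463.5, 136.0, 217.9]
ee_rot: [1.0, -0.001, 0.003, 0.001]
contact_force: [0.1, 0.1, -1.8]
gripper_width: 33.7
```

Emit:
play_rows(
  moves=[
    [[0, 0, 0], 0, 0.1],
    [[0, 0, 0], 0, 0],
    [[0, 0, 0], 0, 0],
    [[0, 0, 0], 0, 0],
  ],
)

```text
clock: 10.2
position: [463.5, 136.0, 218.1]
ee_rot: [1.0, -0.001, 0.003, 0.0]
contact_force: [0.1, 1.1, -0.8]
gripper_width: 42.4
```

Run:
```python
from h import *
w=shot('wrist','w6');s=shot('scene','s6')
print(arm.read_state()['position'],arm.read_state()['contact_force'],arm.read_state()['gripper_width'])
i=cv2.imread('pics/s6.png')[110:210,210:310];j=cv2.imread('pics/w6.png')[180:320,180:320]
cv2.imwrite('pics/m6.png',cv2.hconcat([cv2.resize(x,(400,400)) for x in (i,j)]))
```

```text
[463.46561912 136.05092934 217.9964393 ] [ 0.24766473 -0.14820661  0.23541231] 42.68462497204151
```

View pics/m6.png

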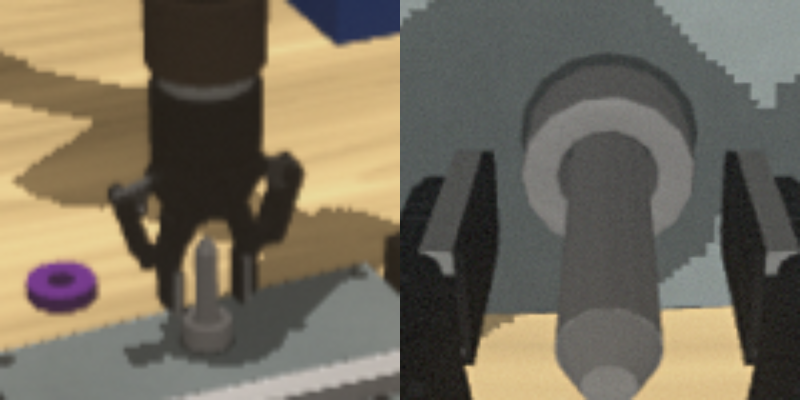

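Emit:
play_rows(
  moves=[
    [[0, 0, 0.2], 0, -0.3],
    [[0, 0, 0.38], 0, -1],
    [[-0.03, -0.2, 0.38], 0, -1],
    [[-0.075, -0.4, 0.38], 0, -1],
    [[-0.075, -0.6, 0.38], 0, -1],
    [[-0.075, -0.845, 0.38], 0, -1],
    [[-0.075, -0.845, 0.38], 0, -1],
    [[-0.075, -0.845, 0.38], 0, -1],
  ],
)

```text
clock: 11.3
position: [440.8, -117.9, 331.9]
ee_rot: [1.0, -0.002, 0.003, 0.0]
contact_force: [-0.5, 0.4, 0.2]
gripper_width: 85.4
```

```bash
cat >> h.py <<'E'
def overlay(p,fn,circ,crop,size,fish=True):
    i=cv2.cvtColor(p['pixels'],cv2.COLOR_RGB2BGR); x0,y0,x1,y1=crop
    s=size/(x1-x0); i=cv2.resize(i[y0:y1,x0:x1],None,fx=s,fy=s,interpolation=cv2.INTER_CUBIC)
    for c,r in circ:
        for a in np.linspace(0,2*np.pi,48,endpoint=False):
            q=(proj(p,np.array(c)+[r*np.cos(a),r*np.sin(a),0],fish)-[x0,y0]+.5)*s
            cv2.circle(i,tuple(int(v) for v in q),1,(0,255,0),-1)
    cv2.imwrite('pics/'+fn+'.png',i)
E
python3 - <<'E'
from h import *
w=shot('wrist','w7');print(arm.read_state()['position'])
overlay(w,'w7o',[((441,-117.7,15),27),((570,-145.5,15),27),((546,-250,22),16),((566.3,-362,10),21)],(100,0,512,300),800)
E
```

```text
[ 440.95448626 -117.16244095  331.93082243]
```

View pics/w7o.png

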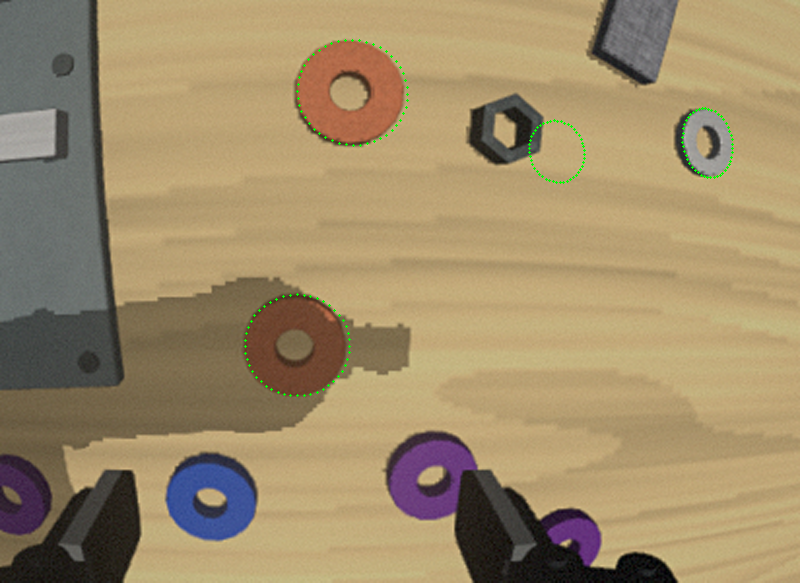

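Emit:
play_rows(
  moves=[
    [[0, 0, -0.2], 0, -1],
    [[0, 0, -0.4], 0, -1],
    [[0, 0, -0.516], 0, -1],
    [[0, 0, -0.516], 0, -1],
    [[0, 0, -0.516], 0, 1],
    [[0, 0, -0.516], 0, 1],
    [[0, 0, -0.516], 0, 1],
    [[0, 0, -0.516], 0, 1],
    [[0, 0, -0.516], 0, 1],
  ],
)

```text
clock: 12.48
position: [441.8, -116.7, 179.8]
ee_rot: [1.0, -0.001, 0.005, 0.0]
contact_force: [-2.1, 3.5, 9.1]
gripper_width: 50.0
```

Emit:
play_rows(
  moves=[
    [[0, 0, 0.2], 0, 1],
    [[0, 0, 0.42], 0, 1],
    [[0, 0.2, 0.42], 0, 1],
    [[0.03, 0.4, 0.42], 0, 1],
    [[0.073, 0.6, 0.42], 0, 1],
    [[0.073, 0.8, 0.42], 0, 1],
    [[0.073, 0.842, 0.42], 0, 1],
    [[0.073, 0.842, 0.42], 0, 1],
    [[0.073, 0.842, 0.42], 0, 1],
  ],
)

```text
clock: 13.6
position: [463.3, 134.7, 306.1]
ee_rot: [1.0, -0.001, 0.005, 0.0]
contact_force: [-0.6, -0.1, -0.7]
gripper_width: 50.9
```

```bash
cat > mon.py <<'E'
import sys
from h import *
n=sys.argv[1]
w=shot('wrist','w'+n);s=shot('scene','s'+n)
st=arm.read_state();print(st['clock'],st['position'],st['contact_force'],st['gripper_width'])
i=cv2.imread(f'pics/s{n}.png')[110:210,210:310];j=cv2.imread(f'pics/w{n}.png')[180:320,180:320]
cv2.imwrite(f'pics/m{n}.png',cv2.hconcat([cv2.resize(x,(400,400)) for x in (i,j)]))
E
python3 mon.py 8
```

```text
13.7 [463.50003503 134.50687968 305.95256219] [-0.47349118 -0.26156365 -1.10055137] 49.847931791033304
```

View pics/m8.png

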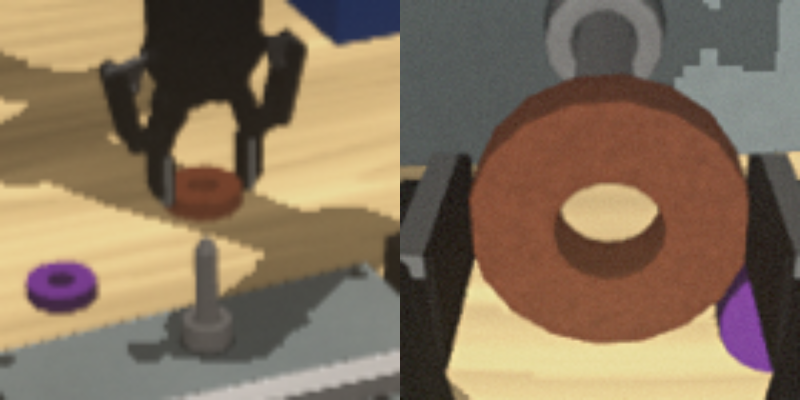

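Emit:
play_rows(
  moves=[
    [[0, 0.004, -0.05], 0, 1],
    [[0, 0.005, -0.09], 0, 1],
    [[0, 0.005, -0.13], 0, 1],
    [[0, 0.005, -0.18], 0, 1],
    [[0, 0.005, -0.22], 0, 1],
    [[0, 0.005, -0.26], 0, 1],
    [[0, 0.005, -0.26], 0, 1],
  ],
)

```text
clock: 14.58
position: [463.5, 135.9, 227.0]
ee_rot: [1.0, -0.002, 0.005, 0.001]
contact_force: [0.6, 0.9, -0.6]
gripper_width: 50.1
```

```bash
python3 mon.py 9
```

```text
14.675 [463.64799113 136.09552611 228.00965668] [-0.49064924  0.43317309  0.04898411] 50.152836338031896
```

View pics/m9.png

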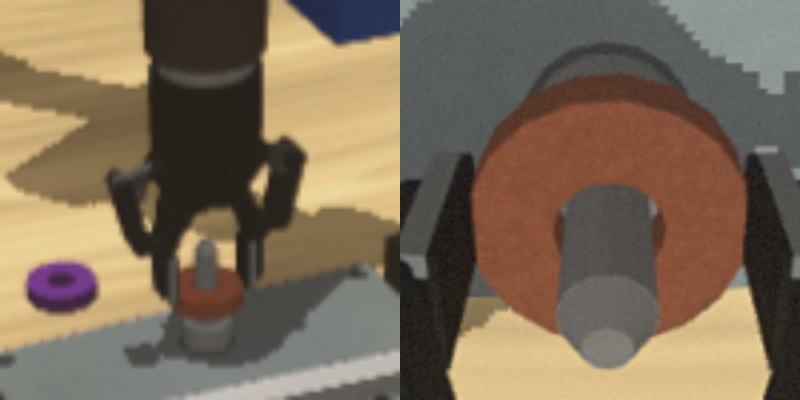

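Emit:
play_rows(
  moves=[
    [[0, 0, 0], 0, -0.4],
    [[0, 0, 0], 0, -0.5],
    [[0, 0, 0], 0, -0.5],
    [[0, 0, 0.2], 0, -0.6],
    [[0, 0, 0.35], 0, -1],
    [[0.06, -0.18, 0.35], 0, -1],
    [[0.15, -0.36, 0.35], 0, -1],
    [[0.22, -0.54, 0.35], 0, -1],
    [[0.3, -0.72, 0.35], 0, -1],
    [[0.355, -0.938, 0.35], 0, -1],
    [[0.355, -0.938, 0.35], 0, -1],
    [[0.355, -0.938, 0.35], 0, -1],
  ],
)

```text
clock: 16.18
position: [569.9, -145.7, 332.7]
ee_rot: [1.0, -0.002, 0.005, 0.0]
contact_force: [-0.2, -0.6, 0.3]
gripper_width: 85.6
```

Run:
```python
from h import *
w=shot('wrist','w10');print(arm.read_state()['position'])
overlay(w,'w10o',[((570,-145.5,15),27),((566.3,-362,10),21)],(0,0,512,300),800)
s=shot('scene','s10'); i=cv2.imread('pics/s10.png')[140:300,60:320]; cv2.imwrite('pics/s10c.png',cv2.resize(i,(800,492),interpolation=cv2.INTER_CUBIC))
```

```text
[ 569.83595504 -144.83232409  332.88304845]
```

View pics/w10o.png

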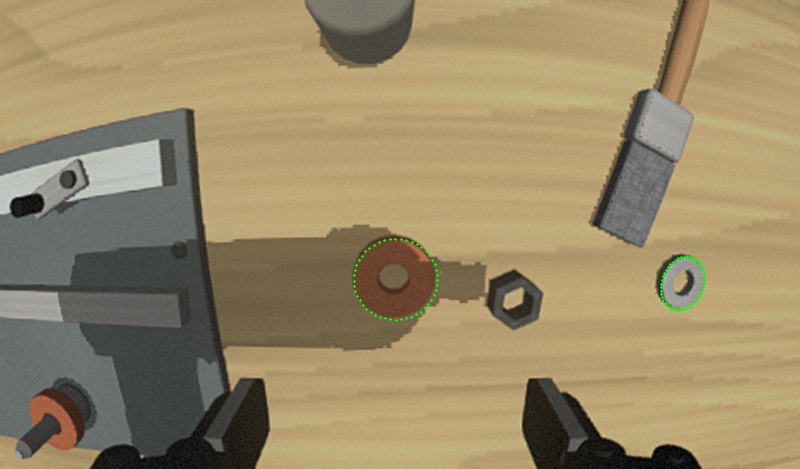

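View pics/s10c.png

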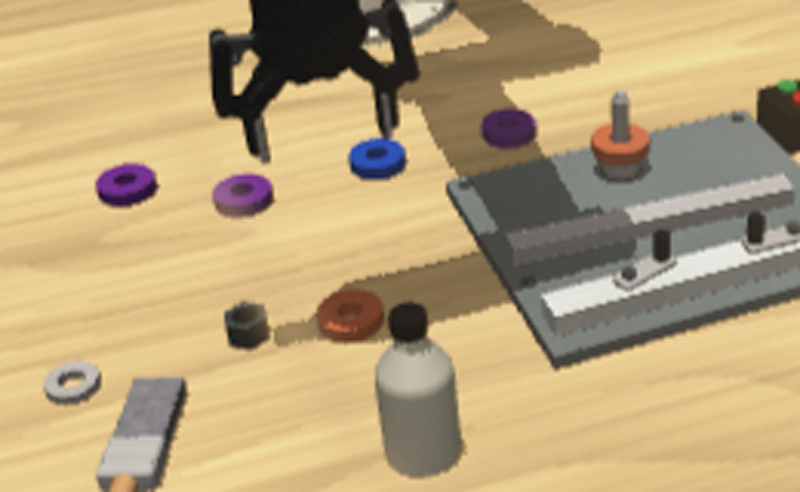

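Emit:
play_rows(
  moves=[
    [[0, 0, -0.2], 0, -0.7],
    [[0, 0, -0.35], 0, -0.7],
    [[0, 0, -0.506], 0, -0.7],
    [[0, 0, -0.506], 0, -0.7],
    [[0, 0, -0.506], 0, 1],
    [[0, 0, -0.506], 0, 1],
    [[0, 0, -0.506], 0, 1],
    [[0, 0, -0.506], 0, 1],
    [[0, 0, -0.506], 0, 1],
  ],
)

```text
clock: 17.4
position: [573.4, -145.5, 188.4]
ee_rot: [1.0, 0.001, 0.013, 0.002]
contact_force: [0.3, -5.4, 15.5]
gripper_width: -0.2
```

```bash
python3 mon.py 11
```

```text
17.5 [ 573.3700288  -145.52437451  188.34171063] [ 0.91541121 -5.46736563 15.34019974] 0.26662627024597985
```

View pics/w11.png

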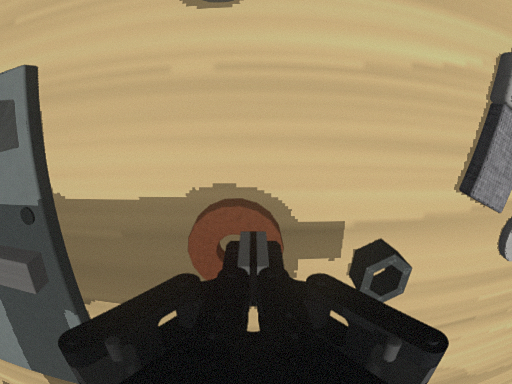

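Emit:
play_rows(
  moves=[
    [[0, 0, 0.15], 0, -0.2],
    [[-0.01, 0, 0.3], 0, -0.7],
    [[-0.01, 0, 0.3], 0, -0.8],
    [[-0.01, 0, 0.3], 0, -0.8],
  ],
)

```text
clock: 18.0
position: [570.1, -145.4, 279.8]
ee_rot: [1.0, 0.0, 0.014, 0.002]
contact_force: [0.2, -0.2, -0.4]
gripper_width: 72.3
```

Run:
```python
from h import *
w=shot('wrist','w12');print(arm.read_state()['position'],arm.read_state()['gripper_width'])
overlay(w,'w12o',[((570,-144.5,15),27)],(100,60,420,300),800)
```

```text
[ 569.93516112 -145.44214498  278.70221612] 77.04564474089155
```

View pics/w12o.png

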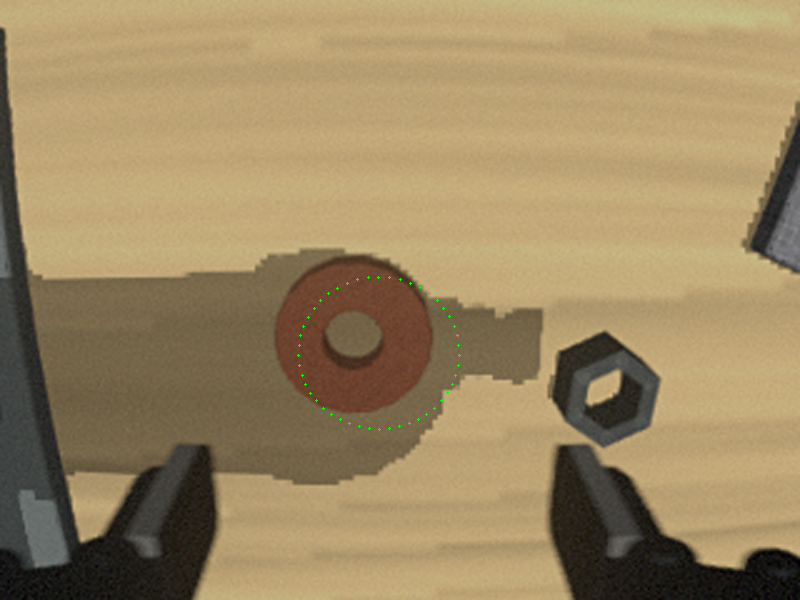

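```bash
cat >> h.py <<'E'
def tip(d=170):
    st=arm.read_state(); R=Ro.from_quat(st['ee_rot']).as_matrix(); return np.array(st['position'])+R@[0,0,d],R[:,1],R[:,2]
E
python3 - <<'E'
from h import *
w=shot('wrist');s=2.5
c=lambda u,v:((u+.5)/s-.5+100,(v+.5)/s-.5+60)
print(onz(w,*c(353,335),15,True),onz(w,*c(605,395),22,True),tip())
E
```

```text
[ 576.77028734 -136.08823683   15.        ] [ 557.28169735 -221.66905035   22.        ] (array([ 574.09533304, -146.02046663,  108.05174771]), array([ 9.84313631e-04, -9.99993817e-01,  3.37584933e-03]), array([ 0.02444157, -0.00335078, -0.99969564]))
```

Emit:
play_rows(
  moves=[
    [[0.009, 0.033, -0.15], 0, -0.85],
    [[0.009, 0.033, -0.3], 0, -0.85],
    [[0.009, 0.033, -0.349], 0, -0.85],
    [[0.009, 0.033, -0.349], 0, -0.85],
    [[0.009, 0.033, -0.349], 0, -0.85],
    [[0.009, 0.033, -0.349], 0, 1],
    [[0.009, 0.033, -0.349], 0, 1],
    [[0.009, 0.033, -0.349], 0, 1],
    [[0.009, 0.033, -0.349], 0, 1],
    [[0.009, 0.033, -0.1], 0, 1],
    [[0.009, 0.033, 0.05], 0, 1],
    [[0.009, 0.033, 0.05], 0, 1],
  ],
)

```text
clock: 19.6
position: [574.0, -135.7, 299.4]
ee_rot: [1.0, 0.001, 0.019, 0.002]
contact_force: [-1.3, 0.1, -1.3]
gripper_width: 51.1
```

```bash
python3 mon.py 13;  python3 -c "
from h import *
print(tip())"
```

```text
19.7 [ 572.15583394 -135.51196124  294.00160169] [ 0.29604952  0.52665235 -1.01582565] 51.02547367483468
(array([ 576.64327655, -135.96651064,  124.0614468 ]), array([ 5.21389876e-04, -9.99996250e-01,  2.68851936e-03]), array([ 0.02639672, -0.00267382, -0.99964797]))
```

View pics/w13.png

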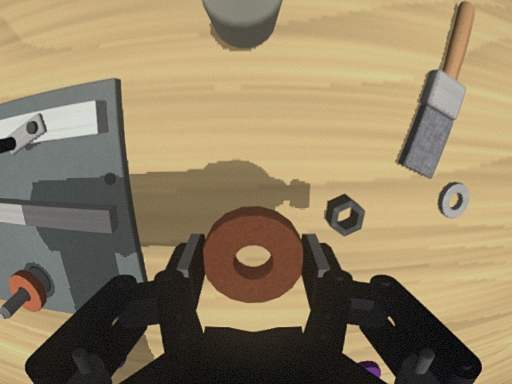

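Emit:
play_rows(
  moves=[
    [[0, 0, 0.07], 0, 1],
    [[-0.06, 0.15, 0.07], 0, 1],
    [[-0.12, 0.3, 0.07], 0, 1],
    [[-0.2, 0.48, 0.07], 0, 1],
    [[-0.28, 0.66, 0.07], 0, 1],
    [[-0.35, 0.84, 0.07], 0, 1],
    [[-0.372, 0.907, 0.07], 0, 1],
    [[-0.372, 0.907, 0.07], 0, 1],
    [[-0.372, 0.907, 0.07], 0, 1],
  ],
)

```text
clock: 20.82
position: [460.4, 136.0, 314.1]
ee_rot: [1.0, 0.0, 0.012, 0.002]
contact_force: [-0.5, -0.2, -0.7]
gripper_width: 50.6
```

```bash
python3 mon.py 14;  python3 -c "
from h import *
print(tip())"
```

```text
20.925 [460.70589179 135.65225009 314.44946747] [ 0.27716204 -0.17071281 -1.68428564] 50.97713745401416
(array([465.00119447, 135.06737399, 144.50474618]), array([-0.00113818, -0.99999353,  0.00341278]), array([ 0.02526649, -0.00344045, -0.99967483]))
```

View pics/m14.png

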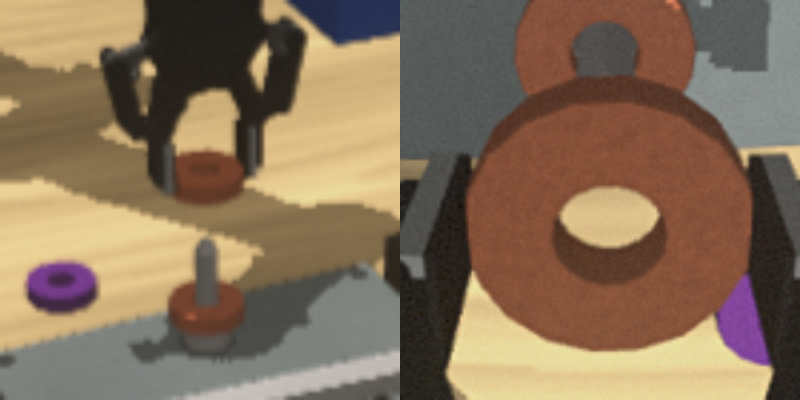

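Emit:
play_rows(
  moves=[
    [[0, 0.003, -0.05], 0, 1],
    [[0, 0.003, -0.1], 0, 1],
    [[0, 0.003, -0.14], 0, 1],
    [[0, 0.003, -0.18], 0, 1],
    [[0, 0.003, -0.22], 0, 1],
    [[0, 0.003, -0.26], 0, 1],
    [[0, 0.003, -0.26], 0, 1],
    [[0, 0.003, -0.26], 0, 1],
  ],
)

```text
clock: 21.92
position: [460.9, 136.7, 236.6]
ee_rot: [1.0, -0.0, 0.013, 0.002]
contact_force: [0.4, 0.8, 0.4]
gripper_width: 50.7
```

```bash
python3 mon.py 15;  python3 -c "
from h import *
print(tip())"
```

```text
22.025 [460.88475601 136.72291217 236.88996408] [-0.11601433  0.73317187 -1.08017998] 51.15136218109076
(array([465.34315487, 136.23858882,  66.94912699]), array([-9.18364634e-04, -9.99995586e-01,  2.82584680e-03]), array([ 0.02622588, -0.00284896, -0.99965198]))
```

View pics/m15.png

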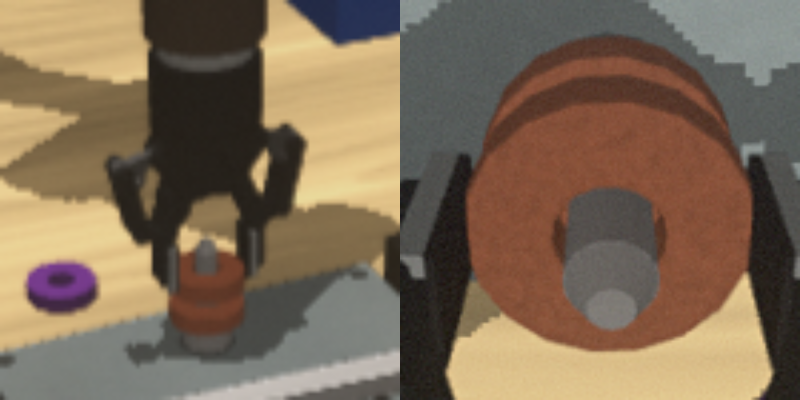

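Emit:
play_rows(
  moves=[
    [[0, 0, 0], 0, -0.4],
    [[0, 0, 0], 0, -0.5],
    [[0, 0, 0], 0, -0.5],
    [[0, 0, 0.2], 0, -0.5],
    [[0, 0, 0.32], 0, -0.5],
    [[0.05, -0.2, 0.32], 0, -0.5],
    [[0.1, -0.4, 0.32], 0, -0.5],
    [[0.15, -0.6, 0.32], 0, -0.5],
    [[0.2, -0.8, 0.32], 0, -0.5],
    [[0.25, -1, 0.32], 0, -0.5],
    [[0.25, -1, 0.32], 0, -0.5],
  ],
)

```text
clock: 23.4
position: [536.2, -167.0, 332.3]
ee_rot: [1.0, -0.004, 0.013, 0.002]
contact_force: [0.8, 0.8, -0.1]
gripper_width: 64.2
```

Emit:
play_rows(
  moves=[
    [[0.087, -0.3, 0], 0, -0.5],
    [[0.087, -0.6, 0], 0, -0.5],
    [[0.087, -0.6, 0], 0, -0.5],
    [[0.087, -0.6, 0], 0, -0.5],
    [[0.087, -0.6, 0], 0, -0.5],
  ],
)

```text
clock: 24.02
position: [562.1, -346.5, 331.8]
ee_rot: [1.0, -0.004, 0.012, 0.001]
contact_force: [-0.6, 0.4, -0.4]
gripper_width: 64.3
```

Run:
```python
from h import *
w=shot('wrist','w16');print(arm.read_state()['position'],arm.read_state()['gripper_width'],tip())
overlay(w,'w16o',[((566.3,-362,10),21),((566.3,-362,10),10)],(0,0,512,300),800)
s=shot('scene','s16'); i=cv2.imread('pics/s16.png')[140:300,60:320]; cv2.imwrite('pics/s16c.png',cv2.resize(i,(800,492),interpolation=cv2.INTER_CUBIC))
```

```text
[ 562.27609169 -345.87793619  332.15218056] 64.09417053014218 (array([ 566.56639331, -346.35677864,  162.2070011 ]), array([-0.00603855, -0.99997822,  0.00266512]), array([ 0.02523707, -0.00281672, -0.99967753]))
```

View pics/w16o.png

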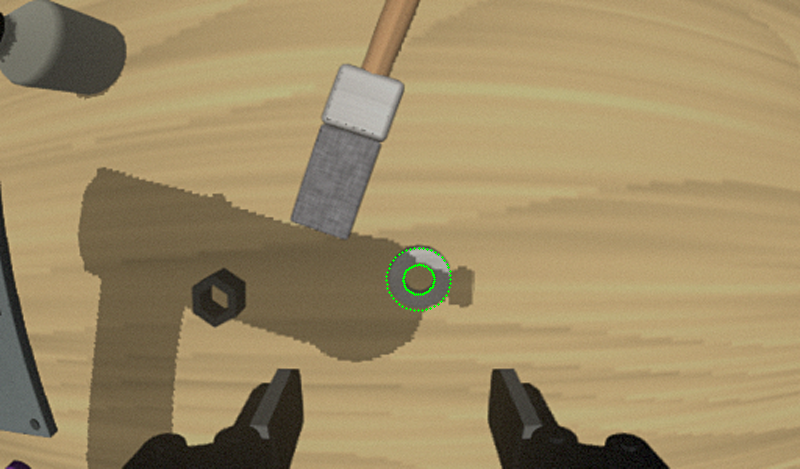

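View pics/s16c.png

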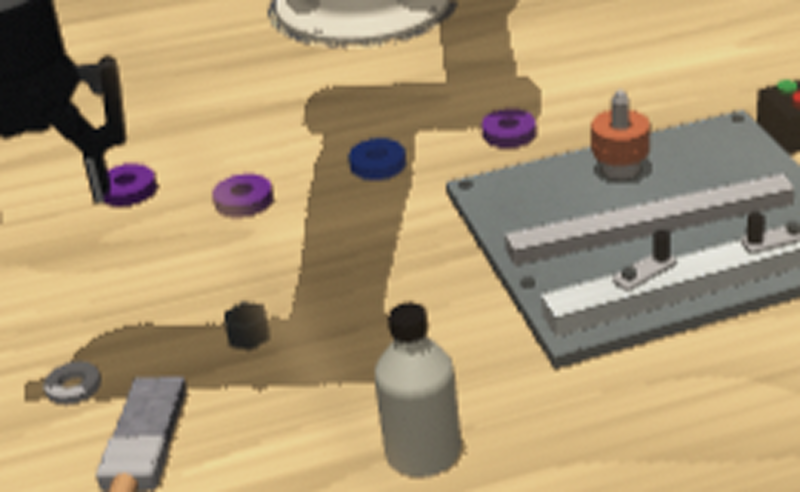

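Run:
```python
from h import *
w=shot('wrist')
for q in ((345,238),(292,222),(380,140)):
  print([onz(w,q[0]/1.5625,q[1]/1.5625,z,True).round(0) for z in (5,25)])
print(onz(w,219/1.5625,297/1.5625,20,True))
```

```text
[array([ 594., -314.,    5.]), array([ 597., -316.,   25.])]
[array([ 605., -279.,    5.]), array([ 607., -283.,   25.])]
[array([ 657., -337.,    5.]), array([ 656., -338.,   25.])]
[ 558.43981149 -228.36081415   20.        ]
```

Emit:
play_rows(
  moves=[
    [[0, -0.052, -0.18], 0, -0.5],
    [[0, -0.052, -0.36], 0, -0.5],
    [[0, -0.052, -0.48], 0, -0.5],
    [[0, -0.052, -0.525], 0, -0.5],
    [[0, -0.052, -0.525], 0, -0.5],
    [[0, -0.052, -0.525], 0, 1],
    [[0, -0.052, -0.525], 0, 1],
    [[0, -0.052, -0.525], 0, 1],
    [[0, -0.052, -0.525], 0, 1],
    [[0, -0.052, -0.3], 0, 1],
    [[0, -0.052, 0], 0, 1],
    [[0, -0.052, 0], 0, 1],
  ],
)

```text
clock: 25.68
position: [562.7, -361.3, 338.6]
ee_rot: [1.0, -0.002, 0.017, 0.003]
contact_force: [-0.4, -0.7, -1.3]
gripper_width: 37.7
```

```bash
python3 mon.py 17;  python3 -c "
from h import *
print(tip())"
```

```text
25.775 [ 563.10976328 -361.47035514  339.74737512] [ 0.02401712  0.52532592 -0.40014968] 37.66330272689986
(array([ 569.48592223, -362.91651634,  169.87314749]), array([-0.00449512, -0.99995508,  0.00834402]), array([ 0.03750682, -0.00850683, -0.99926016]))
```

View pics/w17.png

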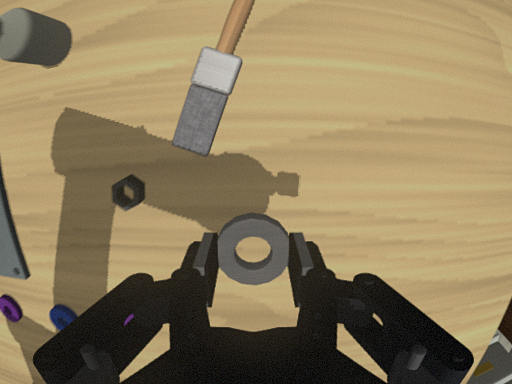

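Emit:
play_rows(
  moves=[
    [[-0.04, 0.2, 0], 0, 1],
    [[-0.08, 0.4, 0], 0, 1],
    [[-0.12, 0.6, 0], 0, 1],
    [[-0.16, 0.8, 0], 0, 1],
    [[-0.2, 1, 0], 0, 1],
    [[-0.2, 1, 0], 0, 1],
  ],
)

```text
clock: 26.52
position: [501.9, -58.3, 339.8]
ee_rot: [1.0, 0.001, 0.019, 0.004]
contact_force: [0.2, 0.4, -0.7]
gripper_width: 37.7
```

Emit:
play_rows(
  moves=[
    [[-0.08, 0.2, -0.05], 0, 1],
    [[-0.14, 0.4, -0.05], 0, 1],
    [[-0.14, 0.6, -0.05], 0, 1],
    [[-0.14, 0.66, -0.05], 0, 1],
    [[-0.14, 0.66, -0.05], 0, 1],
    [[-0.14, 0.66, -0.05], 0, 1],
  ],
)

```text
clock: 27.28
position: [459.9, 138.7, 324.5]
ee_rot: [1.0, 0.0, 0.018, 0.004]
contact_force: [0.3, -0.4, -1.6]
gripper_width: 37.7
```

```bash
python3 mon.py 18;  python3 -c "
from h import *
print(tip())"
```

```text
27.375 [460.00088702 138.44659752 324.64137082] [ 0.774394    0.02730757 -0.46218501] 37.66920797960236
(array([466.27987508, 137.09434534, 154.76275026]), array([-6.31201049e-04, -9.99968306e-01,  7.93652559e-03]), array([ 0.03693522, -0.00795442, -0.999286  ]))
```

View pics/m18.png

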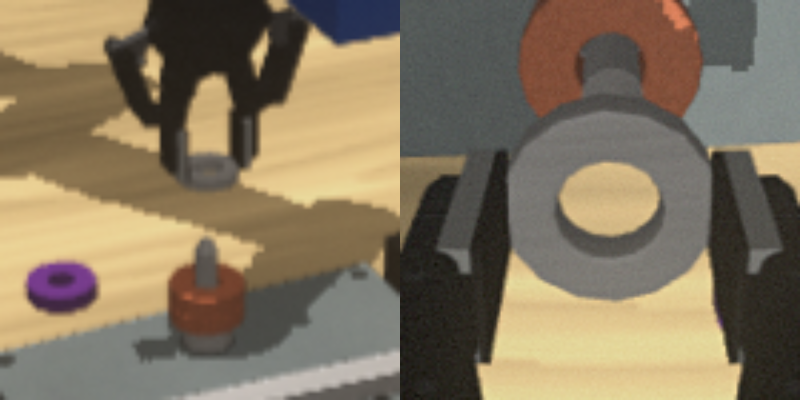

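Emit:
play_rows(
  moves=[
    [[-0.003, -0.003, -0.05], 0, 1],
    [[-0.003, -0.003, -0.1], 0, 1],
    [[-0.003, -0.003, -0.14], 0, 1],
    [[-0.003, -0.003, -0.18], 0, 1],
    [[-0.003, -0.003, -0.22], 0, 1],
    [[-0.003, -0.003, -0.245], 0, 1],
    [[-0.003, -0.003, -0.245], 0, 1],
  ],
)

```text
clock: 28.25
position: [459.0, 137.5, 250.5]
ee_rot: [1.0, -0.0, 0.018, 0.004]
contact_force: [-0.3, -0.1, -0.7]
gripper_width: 37.9
```

```bash
python3 mon.py 19;  python3 -c "
from h import *
print(tip())"
```

```text
28.35 [459.26826486 137.72374099 251.31038093] [-0.26129939  0.31090903 -0.25308059] 37.90760194715055
(array([465.6297275 , 136.40088659,  81.43459734]), array([-2.86845392e-04, -9.99969724e-01,  7.77620897e-03]), array([ 0.03742037, -0.0077815 , -0.99926932]))
```

View pics/m19.png

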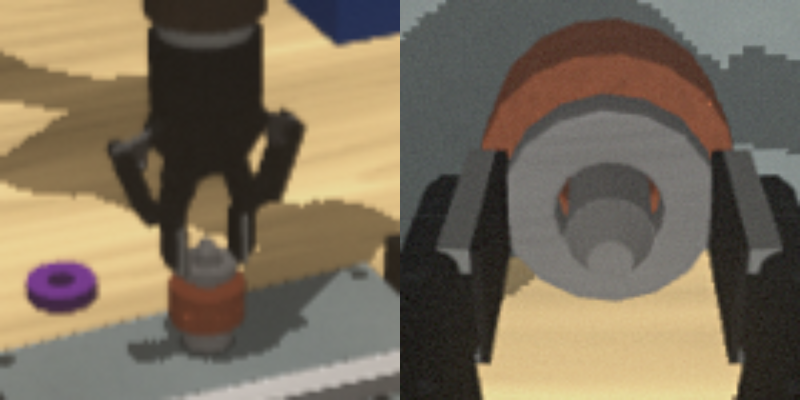

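Emit:
play_rows(
  moves=[
    [[0, 0, 0], 0, -0.2],
    [[0, 0, 0], 0, -0.3],
    [[0, 0, 0], 0, -0.3],
    [[0, 0, 0.2], 0, -0.5],
    [[0, 0, 0.25], 0, -0.6],
    [[0.05, -0.2, 0.25], 0, -0.6],
    [[0.1, -0.4, 0.25], 0, -0.6],
    [[0.15, -0.6, 0.25], 0, -0.6],
    [[0.2, -0.8, 0.25], 0, -0.6],
    [[0.3, -1, 0.25], 0, -0.6],
    [[0.3, -1, 0.25], 0, -0.6],
    [[0.3, -1, 0.25], 0, -0.6],
  ],
)

```text
clock: 29.85
position: [549.0, -162.6, 325.8]
ee_rot: [1.0, -0.001, 0.018, 0.004]
contact_force: [0.1, 0.5, -0.7]
gripper_width: 68.6
```

Run:
```python
from h import *
w=shot('wrist','w20');print(arm.read_state()['position'],arm.read_state()['gripper_width'],tip())
s=shot('scene','s20'); i=cv2.imread('pics/s20.png')[140:240,130:290]; cv2.imwrite('pics/s20c.png',cv2.resize(i,(800,500),interpolation=cv2.INTER_CUBIC))
i=cv2.imread('pics/s20.png')[210:270,120:180]; j=cv2.imread('pics/w20.png')[90:290,260:460]; cv2.imwrite('pics/m20.png',cv2.hconcat([cv2.resize(x,(400,400),interpolation=cv2.INTER_CUBIC) for x in (i,j)]))
```

```text
[ 548.83434291 -161.80047447  326.07735658] 68.4748599193505 (array([ 555.05072835, -163.06611351,  156.19576632]), array([-7.70737605e-05, -9.99972267e-01,  7.44709783e-03]), array([ 0.03656697, -0.00744494, -0.99930347]))
```

View pics/w20.png

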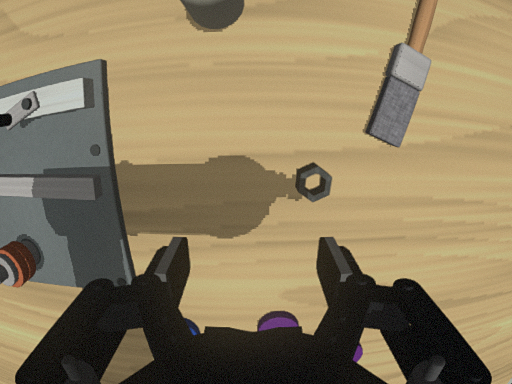

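View pics/s20c.png

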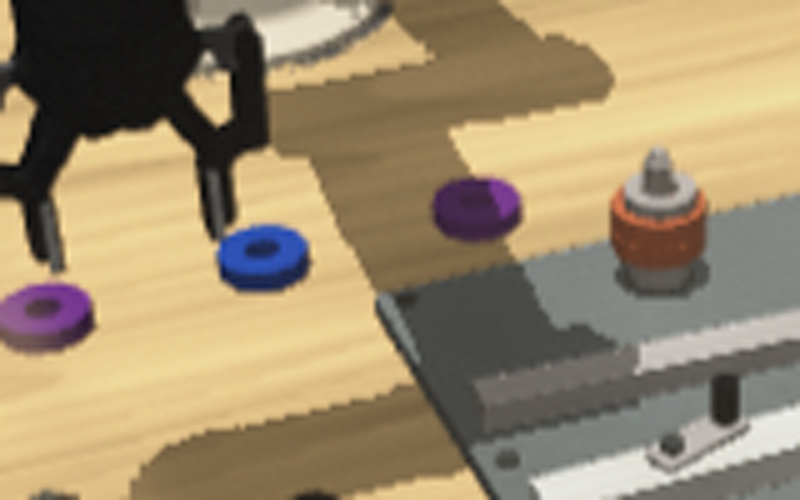

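View pics/m20.png

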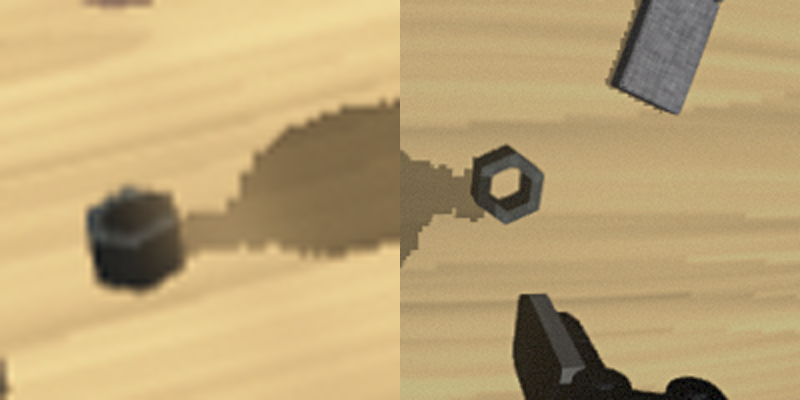

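Emit:
play_rows(
  moves=[
    [[0, -0.1, 0], 0, -0.6],
    [[0, -0.2, -0.1], 0, -0.6],
    [[0, -0.2, -0.15], 0, -0.6],
    [[0, -0.2, -0.15], 0, -0.6],
    [[0, -0.2, -0.15], 0, -0.6],
  ],
)

```text
clock: 30.58
position: [549.3, -220.2, 282.3]
ee_rot: [1.0, 0.002, 0.019, 0.004]
contact_force: [0.4, -0.1, 0.4]
gripper_width: 68.1
```

Run:
```python
from h import *
w=shot('wrist','w21');print(arm.read_state()['position'],arm.read_state()['gripper_width'],tip())
j=cv2.imread('pics/w21.png')[140:240,205:305]; cv2.imwrite('pics/m21.png',cv2.resize(j,(600,600),interpolation=cv2.INTER_CUBIC))
```

```text
[ 549.33390465 -220.31752974  282.50058195] 68.33146717141467 (array([ 555.9589237 , -221.6602639 ,  112.63502868]), array([ 0.00278934, -0.999964  ,  0.00801319]), array([ 0.0389707 , -0.00789844, -0.99920914]))
```

View pics/m21.png

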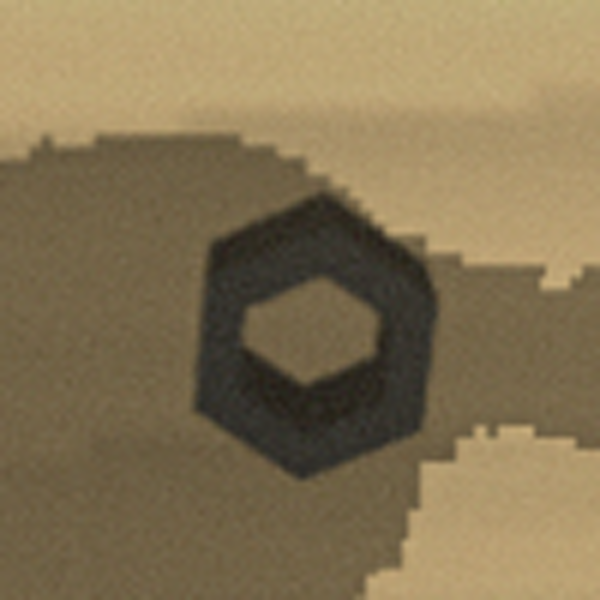

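Run:
```python
from h import *
from scipy.optimize import least_squares
w=shot('wrist')
V=[onz(w,(u+.5)/6-.5+205,(v+.5)/6-.5+140,22,True)[:2] for u,v in [(195,408),(302,480),(418,432)]]
print(np.round(V,1))
R=16/np.cos(np.pi/6)
def f(p):
    return np.concatenate([np.array(V[k])-p[:2]-R*np.array([np.cos(p[2]+s*k*np.pi/3),np.sin(p[2]+s*k*np.pi/3)]) for k in range(3)])
for s in (1,-1):
  c=np.mean(V,0)
  for a0 in (0,1.5,3,4.5):
    r=least_squares(f,[*c,a0]); 
    if r.cost<30: print(s,r.x,np.degrees(r.x[2])%60,r.cost)
# overlay
i=cv2.cvtColor(w['pixels'],cv2.COLOR_RGB2BGR); i=cv2.resize(i[140:240,205:305],(600,600),interpolation=cv2.INTER_CUBIC)
best=min((least_squares(f,[*c,a0]) for s in (1,-1) for a0 in (0,1.5,3,4.5)),key=lambda r:r.cost)
for zz in (22,0):
  pts=[(proj(w,[best.x[0]+R*np.cos(best.x[2]+k*np.pi/3),best.x[1]+R*np.sin(best.x[2]+k*np.pi/3),zz],True)-[205,140]+.5)*6 for k in range(6)]
  cv2.polylines(i,[np.int32(pts)],True,(0,255,0) if zz else (0,0,255),1)
cv2.imwrite('pics/m21o.png',i)
```

```text
[[ 548.5 -209. ]
 [ 537.8 -223.9]
 [ 544.9 -240. ]]
1 [ 556.00249965 -225.64498697    1.98314043] 53.625576744074536 0.2678303387628637
1 [ 556.00249963 -225.64498714    1.98314041] 53.6255759425359 0.2678303387629582
1 [ 556.00249967 -225.64498686    1.98314044] 53.62557728322979 0.2678303387628653
1 [ 556.00249967 -225.64498686    1.98314044] 53.62557728586788 0.26783033876286577
```

View pics/m21o.png

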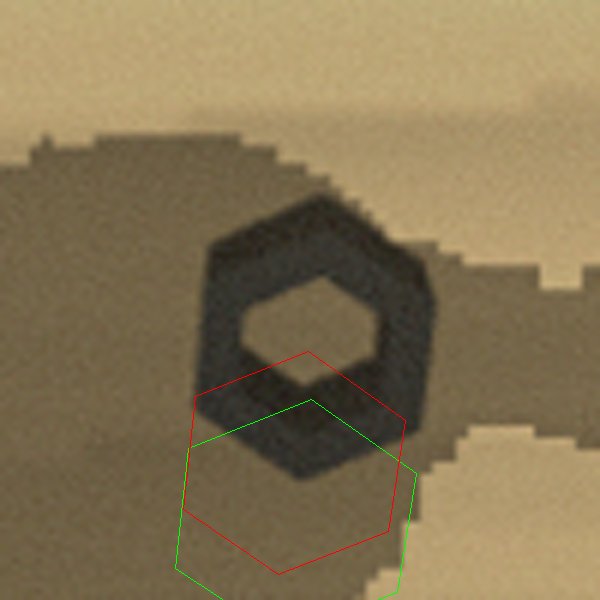

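Run:
```python
from h import *
w=shot('wrist');R=16/np.cos(np.pi/6)
i=cv2.cvtColor(w['pixels'],cv2.COLOR_RGB2BGR); i=cv2.resize(i[140:240,205:305],(600,600),interpolation=cv2.INTER_CUBIC)
for zz in (22,0):
  pts=[(proj(w,[556+R*np.cos(np.radians(53.6+k*60)),-225.6+R*np.sin(np.radians(53.6+k*60)),zz],True)-[205,140]+.5)*6 for k in range(6)]
  cv2.polylines(i,[np.int32(pts)],True,(0,255,0) if zz else (0,0,255),1)
cv2.imwrite('pics/m21p.png',i);print(tip())
```

```text
(array([ 555.79378628, -221.96766839,  112.52702148]), array([ 0.00211501, -0.99996681,  0.00786845]), array([ 0.03889659, -0.00778025, -0.99921295]))
```

View pics/m21p.png

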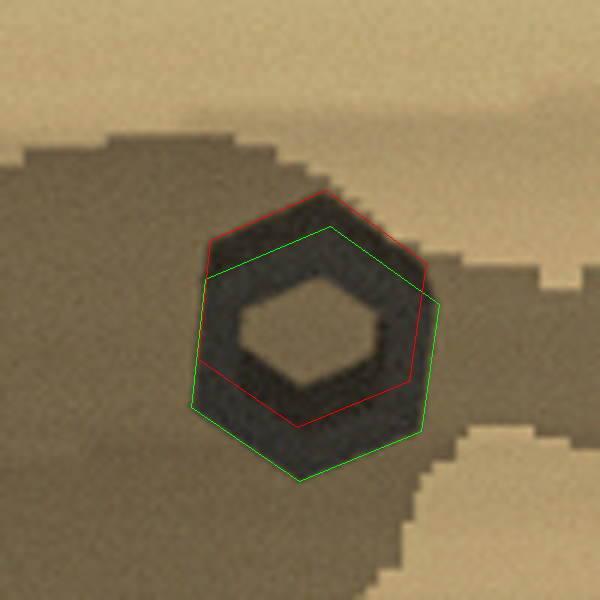

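Emit:
play_rows(
  moves=[
    [[0, -0.012, 0], -0.21, -0.6],
    [[0, -0.012, -0.15], -0.21, -0.6],
    [[0, -0.012, -0.3], -0.21, -0.6],
    [[0, -0.012, -0.35], -0.21, -0.6],
    [[0, -0.012, -0.35], -0.21, -0.6],
    [[0, -0.012, -0.35], -0.21, 1],
    [[0, -0.012, -0.35], -0.21, 1],
    [[0, -0.012, -0.35], -0.21, 1],
    [[0, -0.012, -0.35], -0.21, 1],
    [[0, -0.012, -0.35], -0.21, 1],
    [[0, -0.012, 0], -0.21, 1],
    [[0, -0.012, 0.1], -0.21, 1],
  ],
)

```text
clock: 32.22
position: [548.9, -224.2, 303.4]
ee_rot: [0.998, -0.054, 0.018, 0.005]
contact_force: [1.4, -0.8, -1.0]
gripper_width: 30.5
```

```bash
python3 mon.py 22;  python3 -c "
from h import *
print(tip())"
```

```text
32.325 [ 551.21641305 -224.78177467  311.04210097] [ 0.72012585 -0.47539069 -0.28860386] 30.37117755062064
(array([ 560.452412  , -227.51317019,  141.31515614]), array([-0.10619163, -0.99429314,  0.01022243]), array([ 0.05432941, -0.01606703, -0.99839379]))
```

View pics/w22.png

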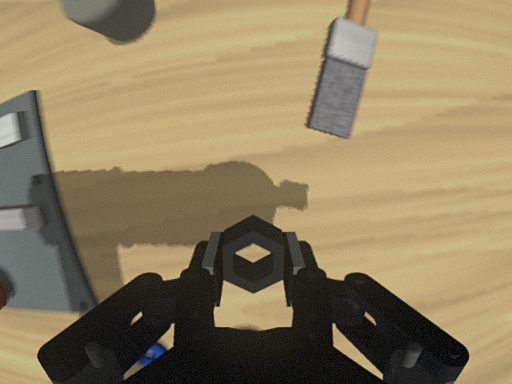

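Emit:
play_rows(
  moves=[
    [[0, 0.1, 0.03], 0, 1],
    [[-0.06, 0.25, 0.03], 0, 1],
    [[-0.12, 0.42, 0.03], 0, 1],
    [[-0.18, 0.6, 0.03], 0, 1],
    [[-0.24, 0.8, 0.03], 0, 1],
    [[-0.31, 1, 0.03], 0, 1],
    [[-0.31, 1, 0.03], 0, 1],
    [[-0.31, 1, 0.03], 0, 1],
  ],
)

```text
clock: 33.33
position: [458.0, 75.3, 320.0]
ee_rot: [0.998, -0.053, 0.028, 0.007]
contact_force: [0.5, -0.3, -0.8]
gripper_width: 30.4
```

```bash
python3 mon.py 23;  python3 -c "
from h import *
print(tip())"
```

```text
33.425 [458.38651888  74.26473704 319.94232278] [ 0.2763148  -0.31772963 -0.09967577] 30.5797051457031
(array([467.58227466,  71.51192025, 150.21353891]), array([-0.10798723, -0.99409921,  0.01027256]), array([ 0.05409268, -0.01619304, -0.99840461]))
```

Emit:
play_rows(
  moves=[
    [[-0.008, 0.12, 0], 0, 1],
    [[-0.008, 0.216, 0], 0, 1],
    [[-0.008, 0.216, 0], 0, 1],
    [[-0.008, 0.216, -0.04], 0, 1],
    [[-0.008, 0.216, -0.04], 0, 1],
  ],
)

```text
clock: 34.05
position: [455.6, 137.6, 306.4]
ee_rot: [0.998, -0.055, 0.026, 0.008]
contact_force: [0.3, -0.0, -0.4]
gripper_width: 31.1
```

```bash
python3 mon.py 24;  python3 -c "
from h import *
print(tip())"
```

```text
34.15 [456.01622737 138.17554353 307.49087691] [ 0.45855415  0.0051505  -0.69892899] 30.638653801643933
(array([465.0444785 , 135.27470495, 137.75556586]), array([-0.10932882, -0.99394286,  0.01117163]), array([ 0.05310736, -0.01706376, -0.99844301]))
```

View pics/m24.png

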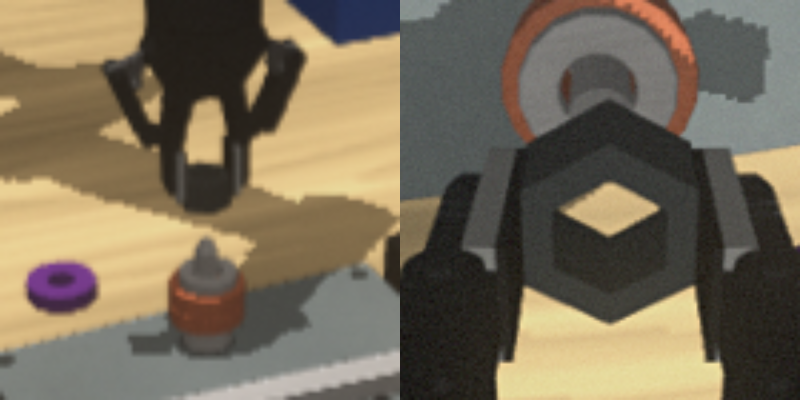

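Emit:
play_rows(
  moves=[
    [[0, 0.003, -0.04], 0, 1],
    [[0, 0.003, -0.07], 0, 1],
    [[0, 0.003, -0.1], 0, 1],
    [[0, 0.003, -0.13], 0, 1],
    [[0, 0.003, -0.16], 0, 1],
    [[0, 0.003, -0.16], 0, 1],
  ],
)

```text
clock: 34.9
position: [455.8, 139.0, 258.6]
ee_rot: [0.998, -0.055, 0.026, 0.008]
contact_force: [0.4, 0.7, -0.8]
gripper_width: 30.1
```

```bash
python3 mon.py 25;  python3 -c "
from h import *
print(tip())"
```

```text
35.0 [456.14771924 139.18686424 259.49791516] [ 0.25742817  0.14858849 -1.28388755] 30.22116703246984
(array([465.19769494, 136.27731365,  89.76391015]), array([-0.10914185, -0.99396287,  0.01121905]), array([ 0.05323515, -0.017115  , -0.99843532]))
```

View pics/m25.png

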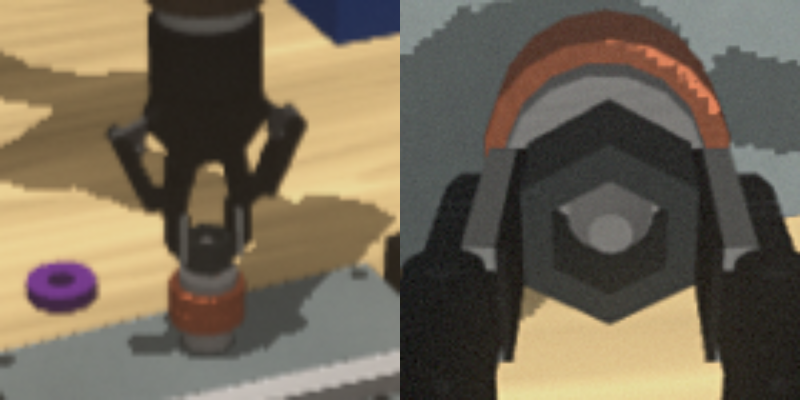

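Emit:
play_rows(
  moves=[
    [[0, 0, 0], 0, 0.2],
    [[0, 0, 0], 0, 0],
    [[0, 0, 0], 0, -0.2],
    [[0, 0, 0], 0, -0.2],
    [[0, 0, 0.15], 0, -0.2],
    [[0, 0, 0.25], 0, -0.2],
    [[0, -0.2, 0.25], 0, -0.2],
    [[0, -0.3, 0.25], 0, -0.2],
    [[0, -0.3, 0.25], 0, -0.2],
  ],
)

```text
clock: 36.12
position: [455.7, 47.6, 334.6]
ee_rot: [0.998, -0.056, 0.027, 0.007]
contact_force: [-0.1, 0.1, 0.9]
gripper_width: 51.3
```

Run:
```python
from h import *
w=shot('wrist','w26');s=shot('scene','s26');t=shot('top','t26');print(arm.read_state()['position'],tip())
i=cv2.imread('pics/s26.png')[140:270,180:360]; cv2.imwrite('pics/s26c.png',cv2.resize(i,(800,578),interpolation=cv2.INTER_CUBIC))
i=cv2.imread('pics/t26.png')[150:250,170:290]; cv2.imwrite('pics/t26c.png',cv2.resize(i,(720,600),interpolation=cv2.INTER_CUBIC))
```

```text
[456.29020103  49.53774299 334.57121197] (array([465.40567193,  46.65498206, 164.84025463]), array([-0.10885298, -0.99399659,  0.01103634]), array([ 0.05362042, -0.01695742, -0.9984174 ]))
```

View pics/s26c.png

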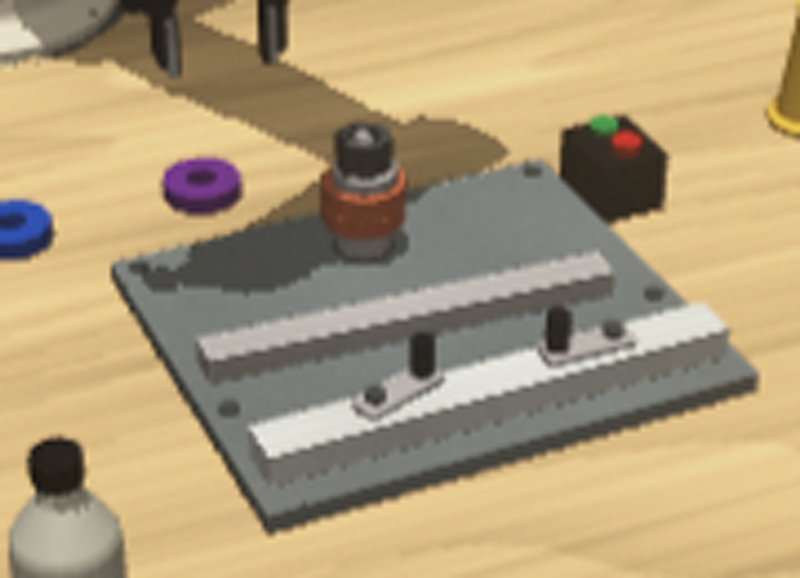

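View pics/w26.png

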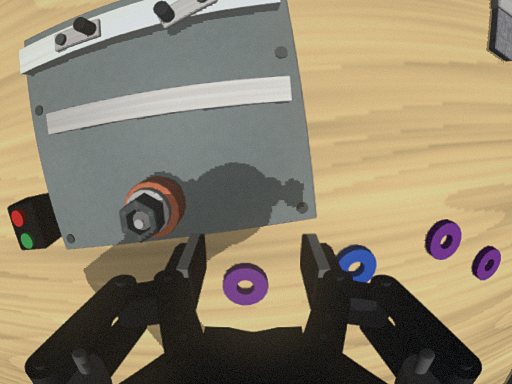

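View pics/t26c.png

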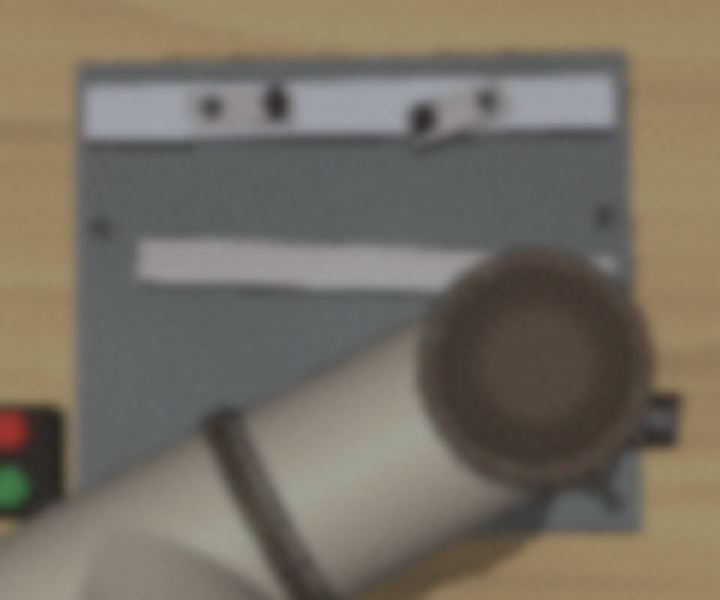

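Run:
```python
from h import *
t=shot('top');w=shot('wrist');s=shot('scene')
c3=lambda u,v:((u+.5)/3.461-.5+170,(v+.5)/3.461-.5+120)
for n,q,z in [('bar -xL',(80,266),33),('bar -xR',(354,277),33),('bar +xL',(81,241),33),('bar +xR',(354,252),33),('railL',(49,185),37),('railR',(356,180),37)]:
    print(n,onz(t,*c3(*q),z).round(1))
for n,q,z in [('w bar +xL',(47,114),33),('w bar +xR',(289,76),33),('bar -xL',(49,133),33),('bar -xR',(291,100),33),('railL',(20,73),37)]:
    print(n,onz(w,*q,z,True).round(1))
cs=lambda u,v:((u+.5)/4.444-.5+180,(v+.5)/4.444-.5+140)
for n,q,z in [('s bar -xL',(603,255),33),('s bar +xL',(613,276),33),('bar -xR',(200,345),33),('bar +xR',(208,365),33),('rail fL',(692,308),37),('rail fR',(251,432),37),('pinR',(424,336),67),('pinL',(559,311),67),('pivR',(375,393),44)]:
    print(n,onz(s,*cs(*q),z).round(1))
for nm in ('bar','button_left_pin','button_right_pin'): print(nm,[(np.round(q['centre']),round(q['conf'],2)) for q in arm.look_for(nm,w)][:2])
```

```text
bar -xL [548.3 253.3  33. ]
bar -xR [541.2  -5.7  33. ]
bar +xL [572.2 253.1  33. ]
bar +xR [565.2  -5.6  33. ]
railL [625.1 284.7  37. ]
railR [634.1  -7.   37. ]
w bar +xL [572.4 257.3  33. ]
w bar +xR [566.9   1.4  33. ]
bar -xL [551.5 258.4  33. ]
bar -xR [544.4   1.9  33. ]
railL [627.9 289.8  37. ]
s bar -xL [555.1 258.5  33. ]
s bar +xL [578.1 253.4  33. ]
bar -xR [551.  -2.  33.]
bar +xR [571.5  -3.8  33. ]
rail fL [630.9 277.7  37. ]
rail fR [644.1  -2.8  37. ]
pinR [635.5 103.4  67. ]
pinL [642.  183.5  67. ]
pivR [645.6  69.8  44. ]
bar [(array([554., 108.,  32.]), 0.79)]
button_left_pin [(array([642., 194.,  47.]), 0.56), (array([553., 108.,  34.]), 0.21)]
button_right_pin [(array([639.,  92.,  44.]), 0.61)]
```

Emit:
play_rows(
  moves=[
    [[0.165, 0.044, 0], 0.27, 0],
    [[0.165, 0.044, 0], 0.27, 0],
    [[0.165, 0.044, -0.2], 0.27, 0],
    [[0.165, 0.044, -0.35], 0.27, 0],
    [[0.165, 0.044, -0.45], 0.27, 0],
    [[0.165, 0.044, -0.47], 0.27, 0],
    [[0.165, 0.044, -0.47], 0.27, 0],
  ],
)

```text
clock: 37.45
position: [505.9, 63.1, 193.9]
ee_rot: [0.999, 0.017, 0.028, 0.005]
contact_force: [0.7, 0.1, 1.1]
gripper_width: 42.8
```

```bash
cat > mon2.py <<'E'
import sys
from h import *
n=sys.argv[1]
w=shot('wrist','w'+n);s=shot('scene','s'+n)
st=arm.read_state();print(st['clock'],st['position'],st['contact_force'],st['gripper_width'],tip())
i=cv2.imread(f'pics/s{n}.png')[130:270,180:360]; cv2.imwrite(f'pics/s{n}c.png',cv2.resize(i,(720,560),interpolation=cv2.INTER_CUBIC))
E
python3 mon2.py 27
```

```text
37.55 [506.20578741  63.23551818 194.82631588] [0.33147795 0.18267822 0.1901924 ] 42.89638193890123 (array([516.01348489,  61.8173753 ,  25.11539125]), array([ 0.03320289, -0.99939587,  0.01026999]), array([ 0.05769234, -0.00834202, -0.99829956]))
```

View pics/s27c.png

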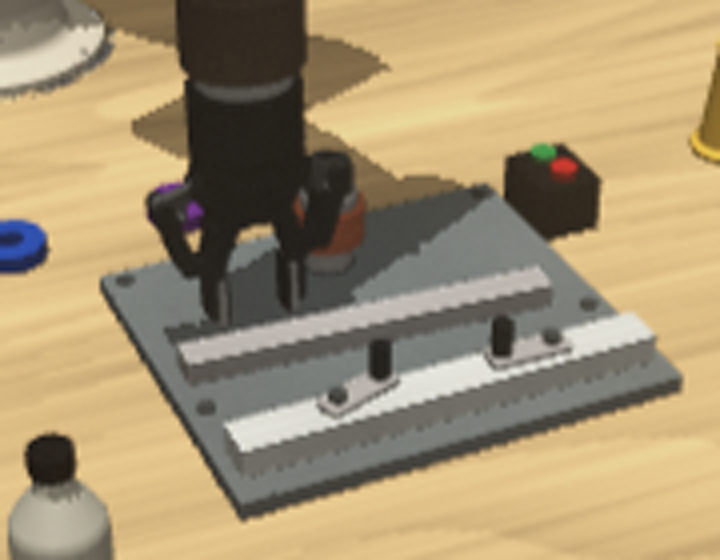

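View pics/w27.png

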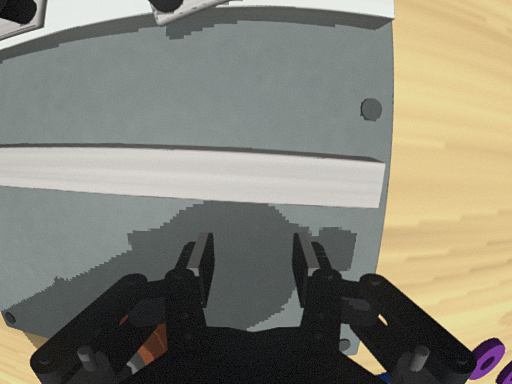

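Emit:
play_rows(
  moves=[
    [[0.03, 0, -0.01], 0, 0],
    [[0.05, 0, -0.01], 0, 0],
    [[0.06, 0, -0.01], 0, 0],
    [[0.07, 0, -0.01], 0, 0],
    [[0.08, 0, -0.01], 0, 0],
    [[0.09, 0, -0.01], 0, 0],
    [[0.1, 0, -0.01], 0, 0],
    [[0.11, 0, -0.01], 0, 0],
    [[0.11, 0, -0.01], 0, 0],
  ],
)

```text
clock: 38.67
position: [539.6, 63.3, 191.7]
ee_rot: [0.999, 0.017, 0.029, 0.005]
contact_force: [-1.1, -0.3, -0.3]
gripper_width: 42.5
```

```bash
python3 mon2.py 28
```

```text
38.775 [539.58568251  63.35196727 191.87075412] [-0.83338293 -0.77812567 -0.66101367] 42.94826420217961 (array([549.58708372,  62.00426359,  22.17056064]), array([ 0.0332853 , -0.99939687,  0.00989858]), array([ 0.05883177, -0.00792767, -0.99823643]))
```

View pics/w28.png

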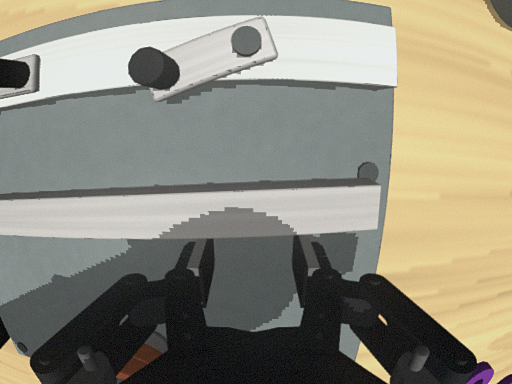

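Emit:
play_rows(
  moves=[
    [[-0.03, 0, 0], 0, 0],
    [[-0.03, 0.12, 0], 0, 0],
    [[-0.03, 0.233, 0], 0, 0],
    [[-0.03, 0.233, 0], 0, 0],
    [[0.0, 0.233, 0], 0, 0],
    [[0.03, 0.233, 0], 0, 0],
    [[0.05, 0.233, 0], 0, 0],
    [[0.07, 0.233, 0], 0, 0],
    [[0.09, 0.233, 0], 0, 0],
    [[0.11, 0.233, 0], 0, 0],
    [[0.13, 0.233, 0], 0, 0],
    [[0.13, 0.233, 0], 0, 0],
  ],
)

```text
clock: 40.28
position: [579.6, 133.5, 191.9]
ee_rot: [0.999, 0.017, 0.03, 0.004]
contact_force: [0.5, 0.9, -0.9]
gripper_width: 42.8
```

```bash
python3 mon2.py 29
```

```text
40.375 [579.26418702 133.55516587 192.08729745] [ 0.13470017 -0.40205307  0.5510596 ] 42.877144351707436 (array([589.640727  , 132.36841807,  22.40842709]), array([ 0.03366184, -0.99939232,  0.00904839]), array([ 0.06103847, -0.00698087, -0.998111  ]))
```

View pics/w29.png

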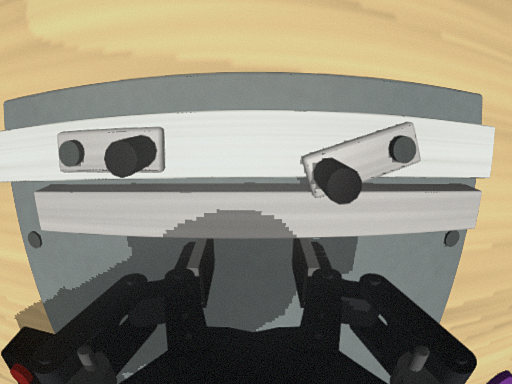

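View pics/s29c.png

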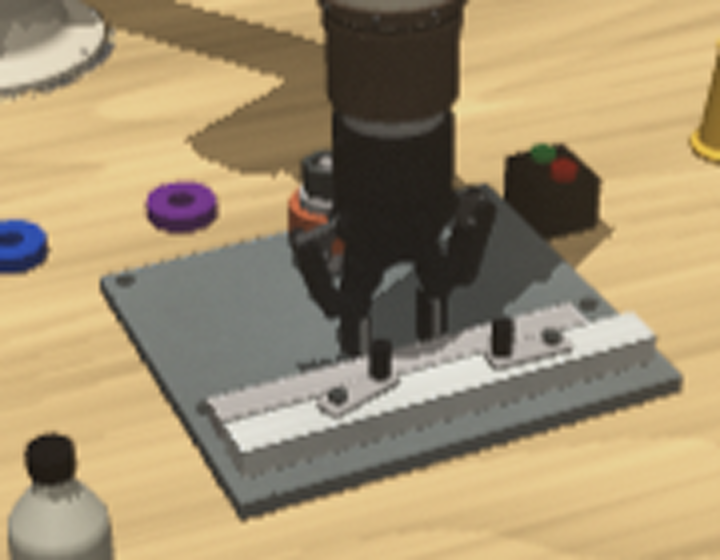

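Emit:
play_rows(
  moves=[
    [[0.015, 0, 0], 0, 0],
    [[0.025, 0, 0], 0, 0],
    [[0.035, 0, 0], 0, 0],
    [[0.045, 0, 0], 0, 0],
    [[0.045, 0, 0], 0, 0],
  ],
)

```text
clock: 41.0
position: [589.3, 133.1, 191.1]
ee_rot: [1.0, 0.017, 0.025, 0.006]
contact_force: [-15.1, 3.4, 7.8]
gripper_width: 42.6
```

```bash
python3 mon2.py 30
```

```text
41.1 [589.24891234 133.06345285 191.0961632 ] [-15.17309698   3.59634007   7.29698483] 42.93938001752258 (array([597.73219364, 131.22443868,  21.3179197 ]), array([ 0.03351179, -0.99936016,  0.01249941]), array([ 0.04990165, -0.01081773, -0.99869555]))
```

View pics/w30.png

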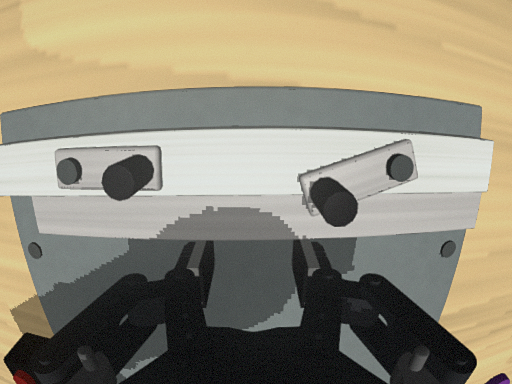

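Emit:
play_rows(
  moves=[
    [[-0.05, 0, 0], 0, 0],
    [[-0.07, 0, 0.1], 0, 0],
    [[-0.07, 0.02, 0.3], 0, 0],
    [[-0.1, 0.02, 0.4], 0, 0],
    [[-0.1, 0.02, 0.4], 0, 0],
    [[-0.1, 0.02, 0.4], 0, 0],
  ],
)

```text
clock: 41.85
position: [559.3, 139.0, 310.6]
ee_rot: [1.0, 0.017, 0.025, 0.006]
contact_force: [-0.4, -0.6, -0.3]
gripper_width: 42.6
```

```bash
python3 mon2.py 31
python3 - <<'E'
import cv2
i=cv2.imread('pics/w31.png')[60:240,60:440]; cv2.imwrite('pics/w31c.png',cv2.resize(i,(798,378),interpolation=cv2.INTER_CUBIC))
E
```

```text
41.95 [559.26018316 138.89896785 309.66701538] [ 0.22874284  0.10899685 -1.04074395] 42.95907083511424 (array([567.41650819, 136.88434756, 139.87474327]), array([ 0.03331421, -0.99935432,  0.01345786]), array([ 0.04797838, -0.01185071, -0.99877807]))
```

View pics/w31c.png

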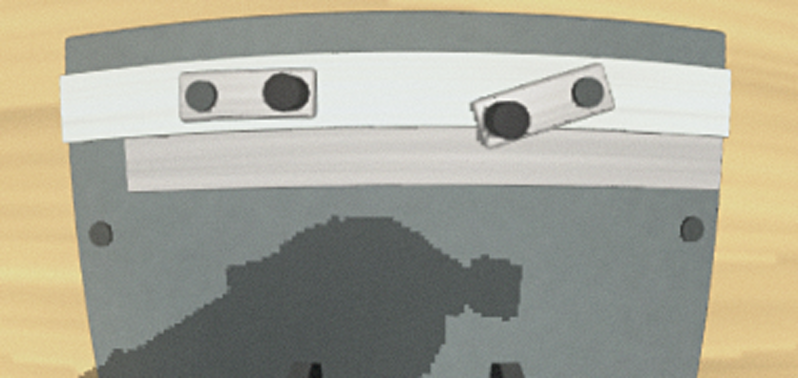

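View pics/s31c.png

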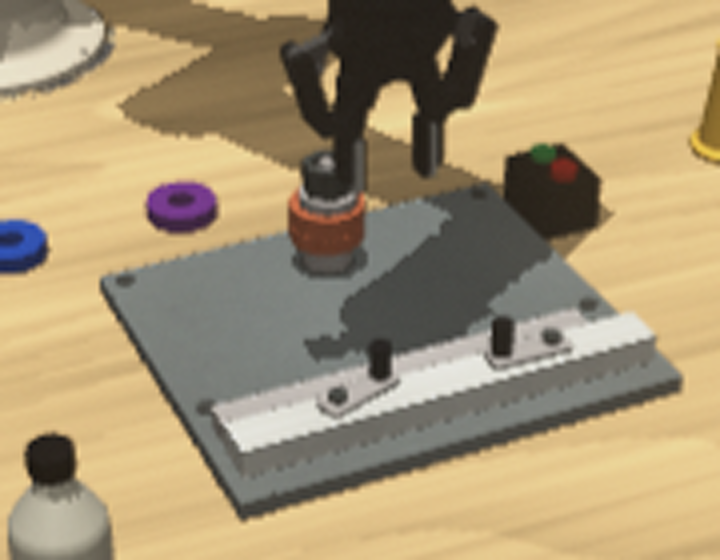

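Run:
```python
from h import *
w=shot('wrist')
c=lambda u,v:((u+.5)/2.1-.5+60,(v+.5)/2.1-.5+60)
for n,q,z in [('pinLtop',(281,92),67),('pinLmid',(286,92.5),55),('pinRtop',(511,119),67),('pinRmid',(506,120),55),('pivL',(201,96),46),('pivR',(587,92),46),('railL',(62,142),37),('railR',(728,136),37),('barL-',(128,191),33),('barR-',(719,189),33),('barR+',(722,136),33)]:
    print(n,onz(w,*c(*q),z,True).round(1))
```

```text
pinLtop [644.3 181.5  67. ]
pinLmid [644.4 181.9  55. ]
pinRtop [637.3 102.   67. ]
pinRmid [636.6 101.6  55. ]
pivL [643.7 217.3  46. ]
pivR [649.6  68.6  46. ]
railL [627.  285.7  37. ]
railR [637.9  -1.   37. ]
barL- [604.6 255.6  33. ]
barR- [614.   -1.3  33. ]
barR+ [ 6.375e+02 -2.000e-01  3.300e+01]
```

Emit:
play_rows(
  moves=[
    [[0.15, 0.1, 0], 0, 0],
    [[0.257, 0.149, 0], 0, 0],
    [[0.257, 0.149, -0.1], 0, 0],
    [[0.257, 0.149, -0.2], 0, 0],
    [[0.257, 0.149, -0.25], 0, 0],
    [[0.257, 0.149, -0.25], 0, 0],
  ],
)

```text
clock: 42.75
position: [636.3, 183.4, 232.9]
ee_rot: [1.0, 0.017, 0.022, 0.007]
contact_force: [-0.7, 0.0, 0.8]
gripper_width: 42.7
```

```bash
python3 mon2.py 32
```

```text
42.85 [636.88804607 183.82532109 235.41479955] [-0.29306754  1.01798407  0.04667043] 42.630260839399504 (array([645.27422911, 181.84418881,  65.63333104]), array([ 0.03367668, -0.99934395,  0.01332449]), array([ 0.04933049, -0.01165372, -0.99871452]))
```

View pics/w32.png

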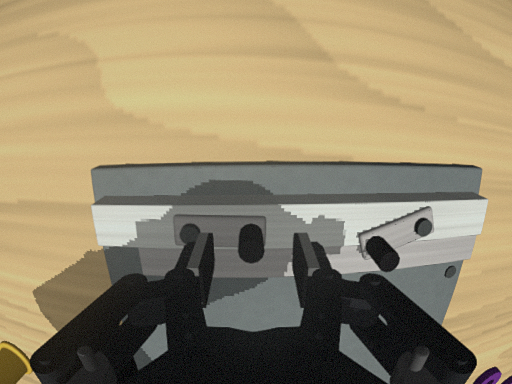

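View pics/s32c.png

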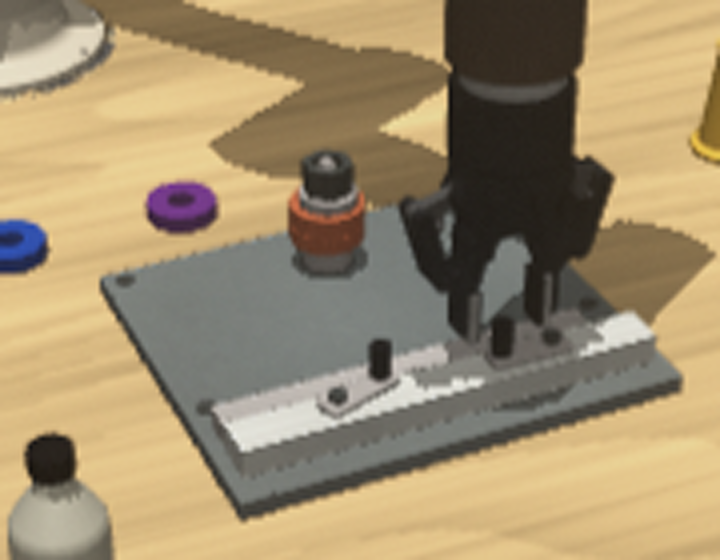

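Emit:
play_rows(
  moves=[
    [[0, 0, -0.037], 0, 0],
    [[0, 0, -0.037], 0, 0],
    [[0, 0, -0.037], 0, 1],
    [[0, 0, -0.037], 0, 1],
    [[0, 0, -0.037], 0, 1],
    [[0, 0, -0.037], 0, 1],
  ],
)

```text
clock: 43.6
position: [637.0, 184.0, 224.9]
ee_rot: [1.0, 0.017, 0.025, 0.006]
contact_force: [-0.9, 0.7, 3.0]
gripper_width: 11.4
```

```bash
python3 mon2.py 33
python3 - <<'E'
import numpy as np
# offsets for left
a=np.radians(2.2);X=np.array([np.cos(a),np.sin(a)]);Y=np.array([-np.sin(a),np.cos(a)])
f=lambda t,s:36*(-np.sin(t)*X - s*np.cos(t)*Y)
for t in (15,30,45,60,75,85,93): print('L',t,((f(np.radians(t),1)-f(0,1))/300).round(3))
E
```

```text
43.7 [637.0021502  184.02742697 224.89906523] [-1.41595356  0.98463058  4.36313989] 11.02773125606182 (array([645.53899777, 182.1200255 ,  55.12426129]), array([ 0.03396903, -0.99933917,  0.01293554]), array([ 0.05021675, -0.01122001, -0.99867532]))
L 15 [-0.031  0.003]
L 30 [-0.061  0.014]
L 45 [-0.086  0.032]
L 60 [-0.106  0.056]
L 75 [-0.119  0.084]
L 85 [-0.124  0.105]
L 93 [-0.125  0.122]
```

View pics/w33.png

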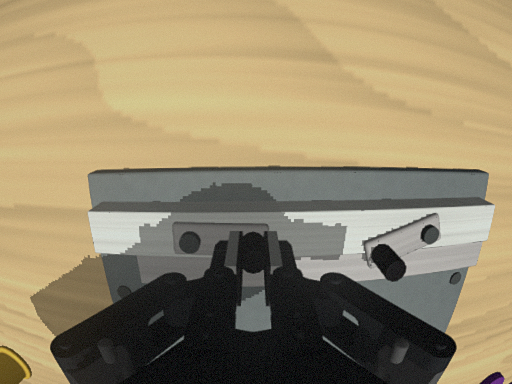

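Pin gripped (11 mm). Drag along the arc.

Emit:
play_rows(
  moves=[
    [[-0.031, 0.003, 0], 0, 1],
    [[-0.061, 0.014, 0], 0, 1],
    [[-0.086, 0.032, 0], 0, 1],
    [[-0.106, 0.056, 0], 0, 1],
    [[-0.119, 0.084, 0], 0, 1],
    [[-0.124, 0.105, 0], 0, 1],
    [[-0.125, 0.12, 0], 0, 1],
    [[-0.125, 0.122, 0], 0, 1],
  ],
)

```text
clock: 44.7
position: [594.4, 217.0, 224.5]
ee_rot: [1.0, 0.016, 0.016, 0.012]
contact_force: [-15.8, -9.1, 17.2]
gripper_width: 11.4
```

```bash
python3 mon2.py 34
```

```text
44.8 [594.3831144  217.04898033 224.50932345] [-16.65302017  -8.66448478  16.91991412] 11.568090201748717 (array([599.82131975, 213.15198059,  54.64102353]), array([ 0.03073905, -0.99924147,  0.02390799]), array([ 0.03198944, -0.02292353, -0.99922529]))
```

View pics/w34.png

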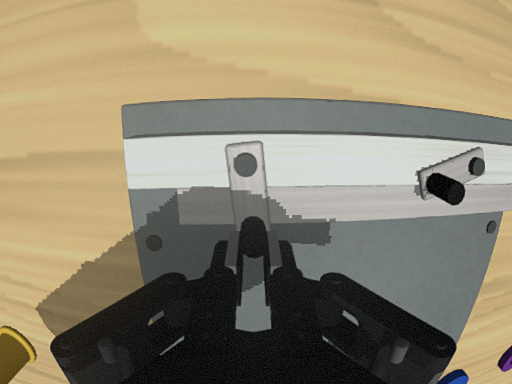

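Emit:
play_rows(
  moves=[
    [[0, 0, 0], 0, 0.4],
    [[0, 0, 0], 0, 0],
    [[0, 0, 0], 0, 0],
    [[0, 0, 0.1], 0, 0],
    [[0, 0, 0.3], 0, 0],
    [[-0.05, -0.2, 0.3], 0, 0],
    [[-0.05, -0.3, 0.3], 0, 0],
    [[-0.05, -0.3, 0.3], 0, 0],
  ],
)

```text
clock: 45.8
position: [579.3, 125.5, 314.7]
ee_rot: [1.0, 0.014, 0.016, 0.012]
contact_force: [-0.8, 0.5, 0.3]
gripper_width: 42.4
```

```bash
python3 mon2.py 35
python3 - <<'E'
import cv2
i=cv2.imread('pics/w35.png')[60:240,60:440]; cv2.imwrite('pics/w35c.png',cv2.resize(i,(798,378),interpolation=cv2.INTER_CUBIC))
E
```

```text
45.9 [579.75317047 127.31777372 314.48660379] [-0.34314991  0.06329357 -0.15843443] 42.81330757458031 (array([585.30096023, 123.47138598, 144.62069394]), array([ 0.03049945, -0.99925559,  0.02362292]), array([ 0.03263406, -0.02262581, -0.99921123]))
```

View pics/w35c.png

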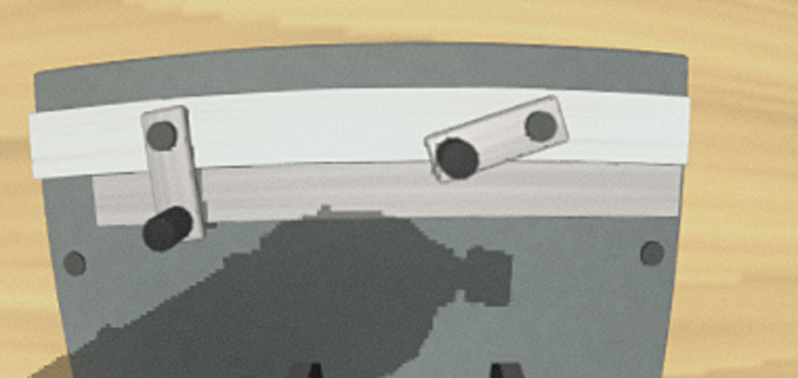

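Run:
```python
from h import *
w=shot('wrist')
c=lambda u,v:((u+.5)/2.1-.5+60,(v+.5)/2.1-.5+60)
P={}
for n,q,z in [('pinLtop',(161,235),67),('pinLbase',(180,222),44),('pivL',(161,135),46),('bladeR1',(187,107),44),('bladeR2',(203,238),44),('bladeL1',(141,114),44),('pivR',(541,126),46),('pinRtop',(458,158),67)]:
    P[n]=onz(w,*c(*q),z,True); print(n,P[n].round(1))
d=P['bladeR2']-P['bladeR1'];print(np.degrees(np.arctan2(d[1],d[0])))
```

```text
pinLtop [609.2 214.4  67. ]
pinLbase [609.4 214.5  44. ]
pivL [645.3 220.7  46. ]
bladeR1 [656.2 210.   44. ]
bladeR2 [602.8 204.8  44. ]
bladeL1 [654.1 230.1  44. ]
pivR [651.1  70.6  46. ]
pinRtop [639.1 105.1  67. ]
-174.41109954038262
```

Emit:
play_rows(
  moves=[
    [[0.1, -0.05, 0], 0, 0],
    [[0.175, -0.07, 0], 0, 0],
    [[0.175, -0.07, -0.1], 0, 0],
    [[0.175, -0.07, -0.2], 0, 0],
    [[0.175, -0.07, -0.25], 0, 0],
    [[0.175, -0.07, -0.26], 0, 0],
  ],
)

```text
clock: 46.7
position: [632.3, 107.5, 235.3]
ee_rot: [1.0, 0.016, 0.015, 0.012]
contact_force: [0.0, 0.2, -0.0]
gripper_width: 42.9
```

```bash
python3 mon2.py 36
```

```text
46.8 [632.64299224 107.36610041 236.78764018] [0.32370469 1.11236711 1.06823787] 42.43220345916991 (array([638.31924761, 103.52620318,  66.92582777]), array([ 0.03212043, -0.99920389,  0.02366137]), array([ 0.03338974, -0.02258763, -0.99918713]))
```

View pics/w36.png

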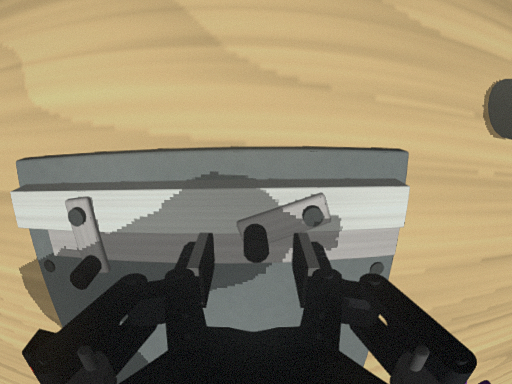

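Emit:
play_rows(
  moves=[
    [[0.0, -0.004, -0.04], 0, 0],
    [[0.0, -0.004, -0.04], 0, 0],
    [[0.0, -0.004, -0.04], 0, 1],
    [[0.0, -0.004, -0.04], 0, 1],
    [[0.0, -0.004, -0.04], 0, 1],
    [[0.0, -0.004, -0.04], 0, 1],
  ],
)

```text
clock: 47.55
position: [632.8, 105.9, 225.4]
ee_rot: [1.0, 0.016, 0.017, 0.012]
contact_force: [0.1, -1.9, 2.5]
gripper_width: 11.5
```

Run:
```python
import numpy as np
from h import *
st=arm.read_state();print(st['position'],st['gripper_width'],st['contact_force'],tip())
a=np.radians(2.2);X=np.array([np.cos(a),np.sin(a)]);Y=np.array([-np.sin(a),np.cos(a)])
f=lambda t,s:36*(-np.sin(t)*X - s*np.cos(t)*Y)
for t in (30,42,54,66,78,88,95): print(t,((f(np.radians(t),-1)-f(np.radians(18),-1))/300).round(3))
```

```text
[632.84318396 105.86015725 225.38419025] 11.473700665748334 [ 0.06355929 -1.94011207  2.47177726] (array([638.64558161, 101.98201695,  55.52750887]), array([ 0.03209644, -0.99919874,  0.02390998]), array([ 0.03413175, -0.02281259, -0.99915695]))
30 [-0.023 -0.011]
42 [-0.042 -0.027]
54 [-0.058 -0.046]
66 [-0.07  -0.068]
78 [-0.077 -0.092]
88 [-0.079 -0.113]
95 [-0.078 -0.128]
```

Emit:
play_rows(
  moves=[
    [[-0.023, -0.011, 0], 0, 1],
    [[-0.042, -0.027, 0], 0, 1],
    [[-0.058, -0.046, 0], 0, 1],
    [[-0.07, -0.068, 0], 0, 1],
    [[-0.077, -0.092, 0], 0, 1],
    [[-0.079, -0.113, 0], 0, 1],
    [[-0.078, -0.128, 0], 0, 1],
    [[-0.078, -0.128, 0], 0, 1],
  ],
)

```text
clock: 48.55
position: [605.8, 69.8, 225.2]
ee_rot: [1.0, 0.017, 0.012, 0.011]
contact_force: [-14.7, 11.3, 10.9]
gripper_width: 11.1
```

```bash
python3 mon2.py 37
```

```text
48.65 [605.79994616  69.88195552 225.21930312] [-15.81974117  11.86591781  10.7093484 ] 11.077888030531769 (array([610.06115869,  66.21759909,  55.31222687]), array([ 0.03409571, -0.99916743,  0.02240398]), array([ 0.02506596, -0.02155504, -0.99945339]))
```

View pics/w37.png

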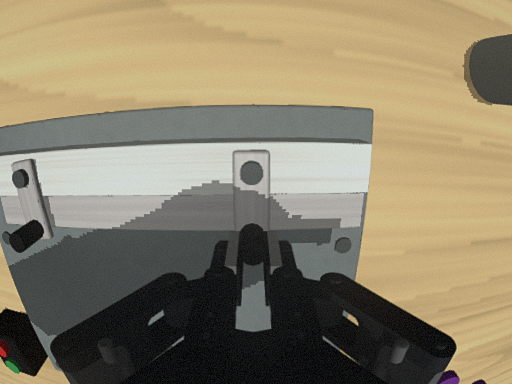

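Emit:
play_rows(
  moves=[
    [[0, 0, 0], 0, 0.4],
    [[0, 0, 0], 0, 0],
    [[0, 0, 0], 0, 0],
    [[0, 0, 0.15], 0, 0],
    [[0, 0, 0.25], 0, 0.5],
    [[0, 0.2, 0.25], 0, 1],
    [[0, 0.35, 0.25], 0, 1],
    [[0, 0.35, 0.25], 0, 1],
    [[0, 0.35, 0.25], 0, 1],
    [[0, 0.35, 0.25], 0, 1],
  ],
)

```text
clock: 49.9
position: [605.9, 173.7, 300.0]
ee_rot: [1.0, 0.016, 0.012, 0.011]
contact_force: [0.5, -0.1, 0.1]
gripper_width: -0.2
```

```bash
python3 mon2.py 38
```

```text
50.0 [605.91654255 173.75303648 300.18248337] [-0.76573972 -0.12740373 -0.0667344 ] -0.019037716276327367 (array([610.14468526, 170.06058978, 130.2751891 ]), array([ 0.03253509, -0.99921675,  0.02252474]), array([ 0.02487143, -0.02172027, -0.99945467]))
```

View pics/w38.png

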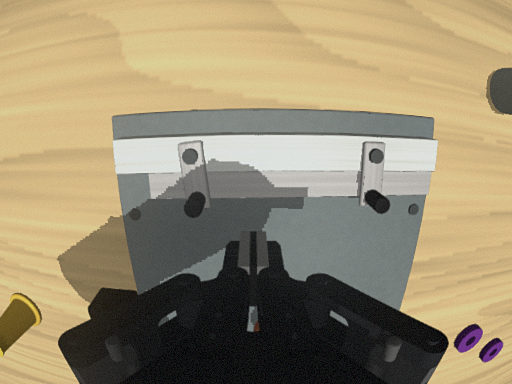

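Emit:
play_rows(
  moves=[
    [[0, 0, -0.15], 0, 1],
    [[0, 0, -0.25], 0, 1],
    [[0, 0.02, -0.25], 0, 1],
    [[0, 0.05, -0.25], 0, 1],
    [[0, 0.07, -0.25], 0, 1],
    [[0, 0.08, -0.25], 0, 1],
    [[0, 0.09, -0.25], 0, 1],
    [[0, 0.1, -0.25], 0, 1],
    [[0, 0.1, -0.25], 0, 1],
  ],
)

```text
clock: 51.12
position: [606.0, 202.5, 225.7]
ee_rot: [1.0, 0.016, 0.012, 0.012]
contact_force: [-0.2, -6.0, 3.1]
gripper_width: -0.5
```

```bash
python3 mon2.py 39
```

```text
51.225 [605.98913778 202.45197733 225.66112111] [ 0.96540165 -6.62978379  4.40758591] 0.03096033539375079 (array([610.02597669, 198.3615614 ,  55.75828879]), array([ 0.0319639 , -0.99918093,  0.02481476]), array([ 0.02374611, -0.02406127, -0.99942843]))
```

View pics/w39.png

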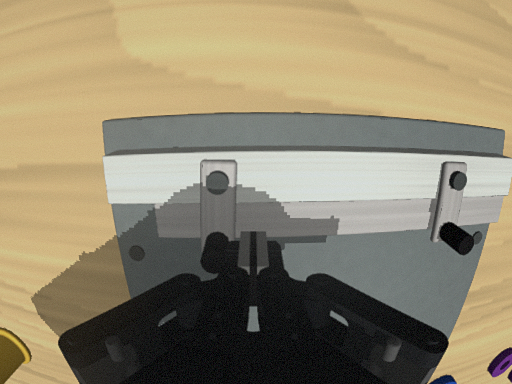

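Emit:
play_rows(
  moves=[
    [[0, -0.06, 0], 0, 1],
    [[0, -0.07, 0.15], 0, 1],
    [[0, -0.07, 0.35], 0, 1],
    [[-0.1, -0.3, 0.5], 0, 1],
    [[-0.2, -0.6, 0.5], 0, 1],
    [[-0.3, -0.8, 0.5], 0, 1],
    [[-0.3, -0.8, 0.5], 0, 1],
    [[-0.3, -0.8, 0.5], 0, 1],
    [[-0.3, -0.8, 0.5], 0, 1],
  ],
)

```text
clock: 52.35
position: [515.9, -37.9, 375.8]
ee_rot: [1.0, 0.016, 0.012, 0.012]
contact_force: [0.2, 1.3, -0.5]
gripper_width: 0.2
```

```bash
python3 mon2.py 40
python3 - <<'E'
from h import *
s=shot('scene','s41');t=shot('top','t41');w=shot('wrist','w41')
i=cv2.imread('pics/s41.png');cv2.imwrite('pics/s41b.png',cv2.resize(i[120:290,60:350],(798,468),interpolation=cv2.INTER_CUBIC))
i=cv2.imread('pics/t41.png')[130:270,160:320]; cv2.imwrite('pics/t41c.png',cv2.resize(i,(640,560),interpolation=cv2.INTER_CUBIC))
E
```

```text
52.45 [516.42732155 -36.88930556 375.51593223] [-0.20905706  0.94981329 -0.25384116] 0.12426781320223522 (array([520.52758108, -40.91971284, 205.61318449]), array([ 0.03285559, -0.9991599 ,  0.02449482]), array([ 0.02411917, -0.02370828, -0.99942793]))
```

View pics/s41b.png

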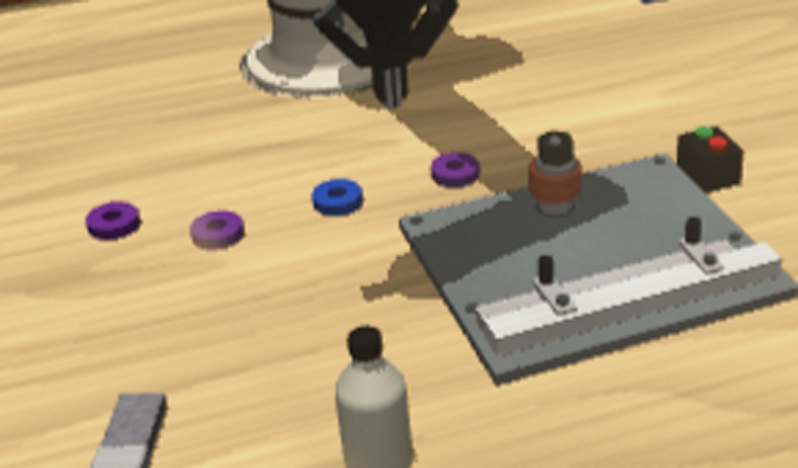

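View pics/t41c.png

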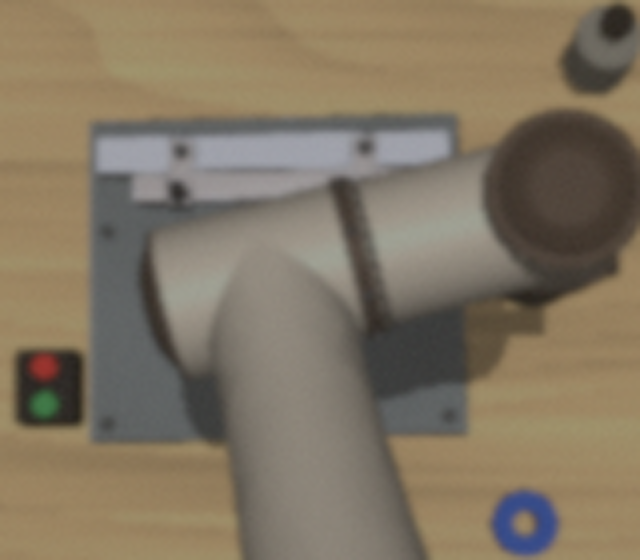

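View pics/w41.png

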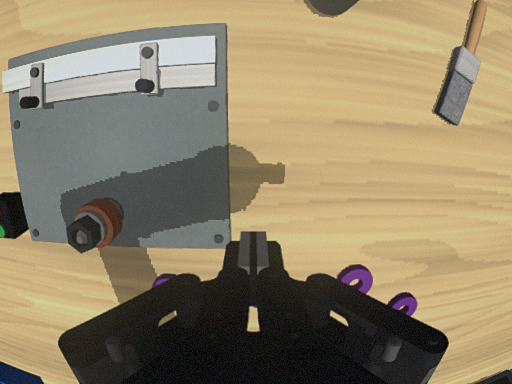

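Run:
```python
from h import *
s=shot('scene');w=shot('wrist')
overlay(s,'f1',[((465,136,97),16),((465,136,75),21),((465,136,65),27),((465,136,35),27)],(225,150,295,202),640,False)
overlay(w,'f2',[],(0,20,240,170),790)
i=cv2.imread('pics/f1.png')
```

```text
(no output)
```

View pics/f1.png

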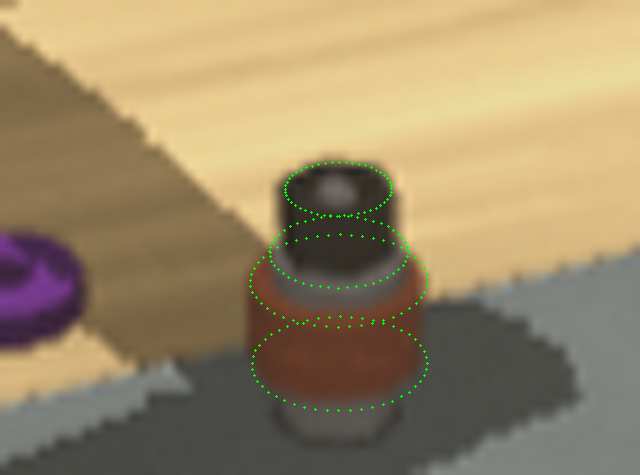

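View pics/f2.png

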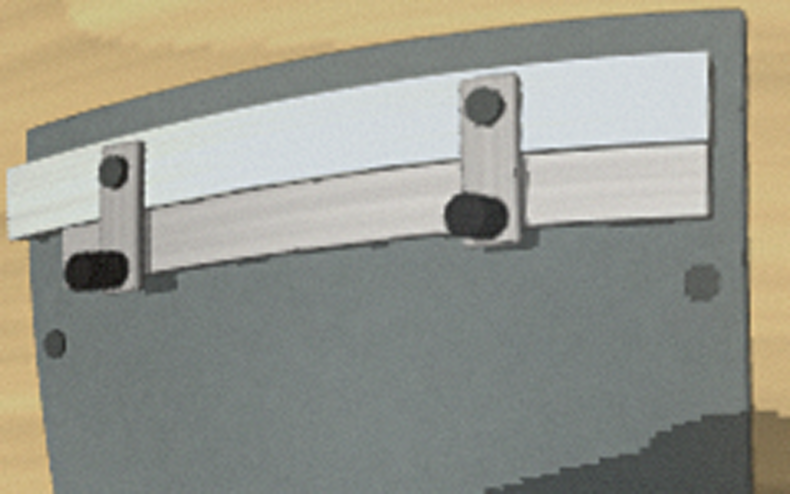

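Each part's outline sits at its seated height, the bar shows no gap to the rail, and both blades stand square over the bar. I'm handing in the job.

```bash
python3 -c "
from bench import arm
print(arm.job_done(), arm.read_state()['clock'])"
```

```text
the job is handed in; nothing more can be done
the job is handed in; nothing more can be done
```

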